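# Load the bench kiln and select its programme

## Robot

A 6-joint arm with a two-finger parallel gripper is mounted at the origin on the work surface. World frame = base frame: x ahead of the robot, y to its left, z up, the work surface at z = 0. Lengths are in m, angles in rad, forces in N, time in s.
With the tool pointing down it reaches from about 0.375 to 0.9 m from the base axis. Payload 3.1 kg.
Tool frame: the origin (TCP) lies between the finger pads; the fingertips stand 19 mm ahead of it and the grasp point (between the pads) is the TCP; z points along the fingers, y is the line along which they close (so a half turn about z gives the same grasp; the last joint's range is limited). The gripper opens to 85 mm and grips with 20 to 120 N. Pads are 22 mm wide; open, the fingers measure 114 mm over their backs; the gripper's body (76 mm by 85 mm) begins 54 mm behind the grasp point. The pads swing forward as they close: fully open they stand 13 mm farther back than shut.
Start: joints at [-1.395, 0.527, 1.433, -0, 1.181, -0.178], TCP at [0.217, -0.586, 0.25] pointing down, gripper open.
Joint ranges: [-3.08, 3.08], [-0.75, 2.2], [0.22, 2.44], [-1.43, 4.57], [0, 2.65], [-2.85, 2.85]. Speed limits (rad/s): [2.79, 2.79, 3.14, 3.14, 3.14, 3.14].

## Interface

Orientations are given as a unit quaternion [x, y, z, w].
In Python, from cell import env, eyes gives the robot as it stands. The module is installed in compiled form; this text tells all that it offers.
- The arm moves only by the tool carry_out, never from a script. Its argument "increments" is a list of rows, each an object of numbers: "grip": the opening, from 0 (shut) to 1 (fully open); "tx", "ty", "tz": the shift along the world's x, y, z in m; "roll": the turn about the world's z in degrees. In form: [{"grip": .., "tx": .., "ty": .., "tz": .., "roll": ..}, ...]. A call has exactly 10 rows; each row shifts and turns the commanded pose from where the row before left it; what a row does not reach is not made up. A row lasts 1/12 s, in which the tool goes at most 41.7 mm and 7.16 degrees, less where a joint would pass 70% of its speed; a pose out of reach is approached as far as the arm can. A call is refused whole if a number of a shift passes 0.0417 or a number of a turn 7.16, either way. A call with a gripper value outside its range is refused whole. The fingers move at their own pace and stop on an object; "newtons" is the grip in N (left out, the last holds). Time passes only in rows, so rows that do not move let the fingers close, or fill a call up. It gives the time, the measured TCP pose, the force, the opening and the grip force at its end, in the units of the state.
- env.read_state(): the state, without advancing time (a new reading comes with each control period).
- eyes.read_camera(name): name is "side" or "top" or "wrist"; returns the picture (384x512x3 uint8, red, green, blue); there is no depth.
- eyes.camera_info(name): a dict with "camera_matrix" (3x3 intrinsics, pixels), "position" and "attitude" of the camera in the world; the wrist camera has in their place "tool_from_camera" (4x4, takes a point from camera to tool coordinates, whose origin is the TCP and whose axes are the flange's). Camera axes: x right, y down, z forward; pixel columns grow to the right and rows downward; lengths in m; the calibration is good to about 2 mm. A picture is of the moment at which its call begins: read the wrist's pose just before it. camera_info takes no time and is no camera call.
- env.finish_job(): hands the job in; it is judged then, once.
The state is a dict: "time": time; "joint_pos": joint angles; "qvel": joint speeds; "effort": joint torques, N m; "position": TCP position; "ee_rot": TCP orientation; "wrist_force": force on the tool from outside, world axes, zero at the start; "wrist_torque": the same for the moment, N m; "grip_width": finger opening in m; "grasp_force": force on a finger pad.
Only numpy, scipy, OpenCV 4.12 (cv2) and the standard library are available. Lean on these libraries where they do the work, as an engineer would, in place of code of your own. Each camera call takes 0.05 s, during which the arm holds its last target. There are 200 camera calls.

## Task

Finish loading the small bench kiln: set the two oblong glass bars from the bench down (not dropped) on its shelf, one squarely in each empty drawn outline either side of the bar already there, so that the three lie in a neat row. Then close the kiln's lid fully, and only after that turn the selector knob on the kiln's control box until its white pointer rests in the click position at the two dots. The square glass offcut is not wanted; leave it and everything else on the bench where it is.

Things in the scene. Friction and masses are not known exactly. Their poses are not given: they have to be found in the camera images.
- kiln: bench kiln, fixed; mm, its own frame. Origin at table height under the chamber's block; x points away from the control box, y from lid hinge to lid free edge. Block 206 (x) x 226 (y), rim 80 high, walls 18; chamber 170 x 190, its flat shelf 45 above the table. Grey control box, x -213 to -103, 160 wide (y), 75 high, with the selector on top. 3 outlines on the shelf side by side along y
- kiln_place0 (a point): centre, at shelf height, of the drawn outline nearest the hinge: kiln frame (0, -30, 45) mm, axes parallel to the kiln's. Each outline is a dark rectangle 72 (kiln x) x 42 (y) inside. Empty at the start
- kiln_place1 (a point): the same for the middle outline, kiln frame (0, 16, 45) mm; bar_c lies in it from the start
- kiln_place2 (a point): the same for the outline farthest from the hinge, kiln frame (0, 62, 45) mm. Empty at the start. Bars in the outlines (long side along kiln x) leave only 12 between neighbours but 55 free at their ends: hold a bar by its ends
- bar_a: oblong bar of dark teal glass with faintly rounded edges, 60 long (its x) x 34 wide (its y) x 16 high, 85 g; origin at the centre of its underside. Lies on the bench; either bar may go in either empty outline.
- bar_b: oblong bar of dark teal glass with faintly rounded edges, 60 long (its x) x 34 wide (its y) x 16 high, 85 g; origin at the centre of its underside. Lies on the bench.
- bar_c: oblong bar of dark teal glass with faintly rounded edges, 60 long (its x) x 34 wide (its y) x 16 high, 85 g; origin at the centre of its underside. Already lies in the middle outline in the kiln and stays there.
- lid (a joint): lid angle, rad: 0 fully shut, 1.5 to 1.75 (near upright) at the start, stop at 1.85. Flat plate 206 (kiln x) x 226, 24 mm thick, hinged along the top outer edge of the kiln's -y wall, axis along kiln x. Stiff hinge: stays at any angle, must be pushed all the way down, about 3 to 6 N near the free edge. A steel bar handle (90 wide, 10 thick) stands 27 out beyond the free edge
- lid_hinge (a point): middle of the hinge axis, kiln frame (0, -113, 80.5); it turns with the lid: its y points from the hinge to the free edge, its z out of the lid's outer (top) face, which lies 24 from the axis
- lid_edge (a point): middle of the free edge on the lid's outer face, 226 from the hinge along the lid; axes as lid_hinge
- selector (a joint): knob angle, rad, growing clockwise seen from above; four click positions: 0 ring mark, 0.66 one dot, 1.32 two dots, 1.98 three dots; stops at 0 and 1.98. Starts near the ring or one dot. A sprung detent pulls it into the nearest click; turning takes about 0.1 N m. At 0 the white pointer points 0.99 rad anticlockwise (from above) of kiln -x
- selector_grip (a point): on the knob's vertical axis at gripping height, kiln frame (-158, 0, 112) mm. Black knob: disc of diameter 44, 8 thick, underside 81 above the table; on it an upright bar grip 42 long, 14 thick, top 119 above the table. The point's axes turn with the knob: bar along its x, white pointer line on the bar's top at its -x end
- offcut: square glass offcut, 48 x 48 x 16, same glass as the bars; a bystander
- spool: steel-coloured solder spool, diameter 54, 46 high; a bystander
- flux: amber jar with white cap, diameter 48, 75 high; a bystander
- foil: flat copper foil roll, diameter 70, 8 high; a bystander
- brush: brush about 160 long, lying; a bystander
- driver: screwdriver, lying; a bystander
- cup: open cardboard-brown cup, diameter 72, 90 high; a bystander
- washer: dark steel ring, diameter 60, 12 high; a bystander
Things that resemble listed ones, but are neither listed nor needed, are in the scene too. Leave any brown look-alike of the bar_c alone.

How it is judged:
By the outcome, as a careful person would: the job done as asked, in the order asked, and still so for the second after the job is handed in, with the robot touching nothing.
It also fails if it takes over 72 s, if anything falls off the work surface, if the arm or the gripper's body presses on something with over 40 N, if the wrist force passes 120 N, or if a joint passes its speed limit or range.

## Working session

There is one attempt and no reset: what is moved stays moved. The work goes in short steps, Python scripts to look and compute and a tool call to move; the robot and the scene stay as the last step left them, time stands still between calls to the robot, and variables do not carry over. Pictures are saved under pics/ and viewed, at most 10 in all, crops included, and the job is handed in when it is done.

Besides the shell and the picture viewer there is one more tool, called after "Request:" by a JSON object that holds its "op" and its "data". carry_out: Moves the arm, as the interface text tells. Its arguments: {"type":"object","properties":{"increments":{"type":"array"},"newtons":{"type":"number"}},"required":["increments"]}

```bash
mkdir -p pics
cat > h.py <<'E'
import numpy as np, cv2
from cell import env, eyes
from scipy.spatial.transform import Rotation as R
def cam(n):
    i=eyes.camera_info(n); return i
def grab(n,f):
    im=eyes.read_camera(n); cv2.imwrite('pics/'+f,im[:,:,::-1]); return im
E
python3 - <<'E'
from h import *
print(env.read_state())
for n in('top','side','wrist'): print(n,cam(n))
a=grab('top','top0.png'); b=grab('side','side0.png')
cv2.imwrite('pics/top0b.png',cv2.resize(a[:,:,::-1],(800,600),interpolation=cv2.INTER_CUBIC))
E
```

```text
{'time': 0.0, 'joint_pos': array([-1.39449080e+00,  5.28452100e-01,  1.43390635e+00,  1.17510265e-06,
        1.18137561e+00, -1.78459132e-01]), 'qvel': array([-0.00060015, -0.00207114, -0.00144637, -0.00037961,  0.0002702 ,
       -0.00151344]), 'effort': array([-1.00737849e-03, -4.42352915e+01, -1.78022969e+01, -3.52300585e-04,
        8.50008189e-03, -1.08860718e-05]), 'position': array([ 0.21703841, -0.58539013,  0.24934092]), 'ee_rot': array([ 9.84308437e-01,  1.76453263e-01,  1.69625886e-06, -1.07070372e-03]), 'wrist_force': array([ 0.6231503 , -0.1193896 ,  0.18139512]), 'wrist_torque': array([ 0.03840752,  0.02792137, -0.01153112]), 'grasp_force': 0.0, 'grip_width': 0.08553752498298804}
top {'camera_matrix': array([[370.41864447,   0.        , 258.01882941],
       [  0.        , 370.41864447, 189.19680119],
       [  0.        ,   0.        ,   1.        ]]), 'position': array([0.29583854, 0.02251653, 1.09600459]), 'attitude': array([-0.65543463,  0.74639279, -0.08454935,  0.07845169])}
side {'camera_matrix': array([[369.88322213,   0.        , 259.06687003],
       [  0.        , 369.88322213, 190.831734  ],
       [  0.        ,   0.        ,   1.        ]]), 'position': array([0.33062309, 0.76445318, 0.75052145]), 'attitude': array([-0.11261605,  0.90059414, -0.41700234,  0.04854762])}
wrist {'camera_matrix': array([[268.17136854,   0.        , 256.45945761],
       [  0.        , 268.17136854, 193.13531015],
       [  0.        ,   0.        ,   1.        ]]), 'tool_from_camera': array([[-2.20754386e-04, -9.55351087e-01, -2.95472928e-01,
         7.56977117e-02],
       [ 9.99999857e-01, -6.70986920e-05, -5.30172247e-04,
        -4.71785529e-04],
       [ 4.86674786e-04, -2.95473003e-01,  9.55350966e-01,
        -1.24529199e-01],
       [ 0.00000000e+00,  0.00000000e+00,  0.00000000e+00,
         1.00000000e+00]])}
```

View pics/top0b.png

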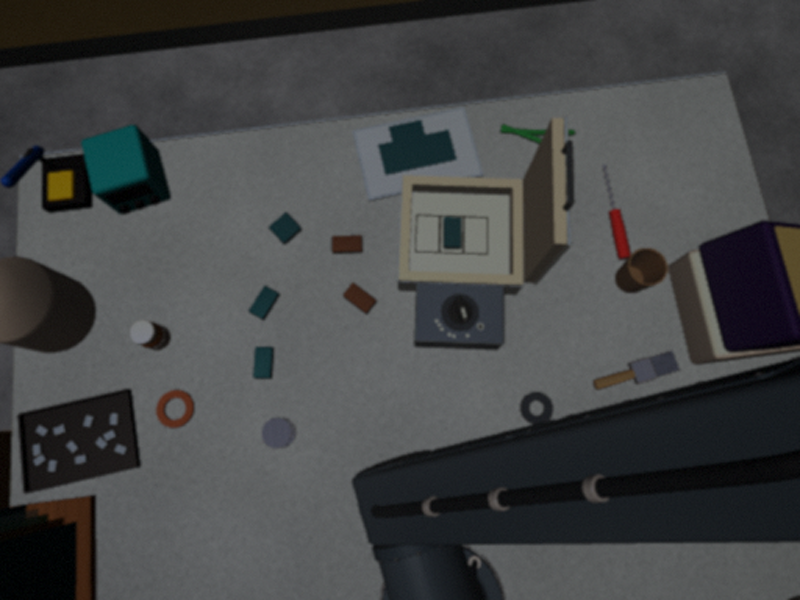

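View pics/side0.png

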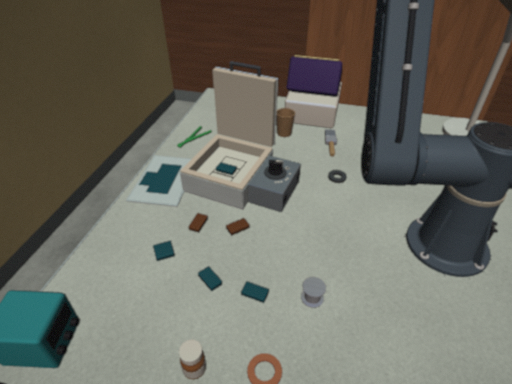

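The top picture shows the two bars at (264,302) and (263,362), the offcut at (285,228), and brown decoys beside them. The kiln is at (465,230) with its lid open to the right, and the knob is at (462,313) (all in 800x600 pixels).

```bash
cat >> h.py <<'E'
def ray(n,uv,z):
    i=cam(n); Rm=R.from_quat(i['attitude']).as_matrix(); uv=np.atleast_2d(uv).astype(float)
    d=np.c_[uv,np.ones(len(uv))]@np.linalg.inv(i['camera_matrix']).T@Rm.T
    return i['position']+d*((z-i['position'][2])/d[:,2])[:,None]
def proj(n,P):
    i=cam(n); Rm=R.from_quat(i['attitude']).as_matrix()
    c=(np.atleast_2d(P)-i['position'])@Rm@i['camera_matrix'].T
    return c[:,:2]/c[:,2:]
def teal(im):
    hsv=cv2.cvtColor(im,cv2.COLOR_RGB2HSV); return cv2.inRange(hsv,(80,90,25),(105,255,110))
E
python3 - <<'E'
from h import *
for n in('top','side'):
    im=cv2.imread(f'pics/{n}0.png')[:,:,::-1].copy(); m=teal(im)
    for c in cv2.findContours(m,0,1)[0]:
        if not 40<cv2.contourArea(c)<600: continue
        r=cv2.minAreaRect(ray(n,c[:,0],.016)[:,:2].astype(np.float32)*1000)
        print(n,np.round(c[:,0].mean(0)),np.round(r[0],1),np.round(r[1],1),round(r[2],1))
im=cv2.imread('pics/top0.png')
c=cv2.resize(im[72:222,245:385],None,fx=4,fy=4,interpolation=cv2.INTER_CUBIC); cv2.imwrite('pics/c1.png',cv2.convertScaleAbs(c,alpha=1.5,beta=10))
E
```

```text
top [168. 232.] [457.  273.7] [29.3 56.4] 85.6
top [168. 193.] [571.7 263.6] [30.7 54.9] 54.5
top [289. 148.] [ 665.4 -114.6] [24.7 58.5] 81.7
top [182. 146.] [716.3 211.1] [43.8 41.6] 37.2
side [255. 291.] [459. 277.] [33.8 54.9] 81.7
side [210. 278.] [573.1 267.3] [31.  59.9] 53.5
side [163. 250.] [717.4 215.1] [41.3 49.1] 36.2
side [160. 178.] [862.3 -60.3] [ 95.5 138. ] 5.7
side [226. 168.] [ 671.1 -159.3] [36.7 58.6] 79.5
```

View pics/c1.png

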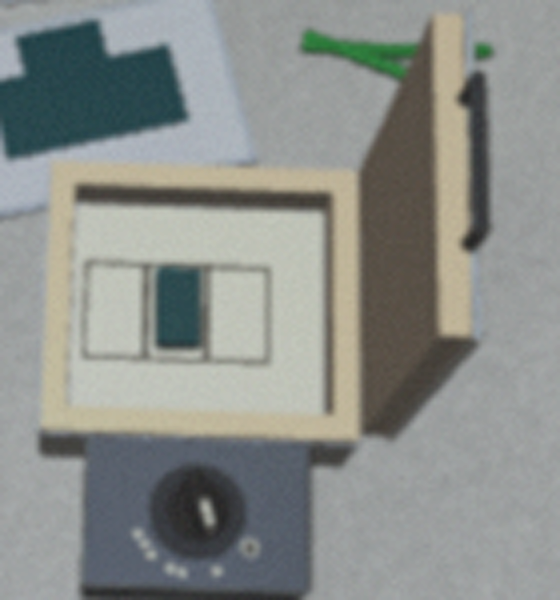

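The crop shows the strip of outlines with corners (85,261), (269,268), (267,363) and (83,358), with bar_c in the middle. The rim corners are (52,164), (358,170), (42,430) and (357,438). The pointer sits near one dot, at about (206,512).

```bash
cat > fit.py <<'E'
from h import *
from scipy.optimize import least_squares, minimize
cr=np.array([(85,261),(269,268),(267,363),(83,358),(52,164),(358,170),(42,430),(357,438)],float)
px=(cr+.5)/4-.5+[245,72]
K=np.array([(36.7,83.7,45),(36.7,-51.7,45),(-36.7,-51.7,45),(-36.7,83.7,45),(103,113,80),(103,-113,80),(-103,113,80),(-103,-113,80)])/1000
def T(p,P): 
    c,s=np.cos(p[2]),np.sin(p[2]); P=np.atleast_2d(P); return np.c_[P[:,:2]@np.array([[c,s],[-s,c]])+p[:2],P[:,2]]
k=least_squares(lambda p:(proj('top',T(p,K))-px).ravel(),[.67,-.13,0]); print('kiln',k.x,np.round(k.fun,1))
for nm,P in(('p0',(0,-.03,.045)),('p1',(0,.016,.045)),('p2',(0,.062,.045)),('sel',(-.158,0,.112)),('hinge',(0,-.113,.0805))): print(nm,T(k.x,P).round(4))
np.save('kiln.npy',k.x)
kt=proj('top',T(k.x,(-.158,0,.119))); print('knob top crop px',(kt-[245,72]+.5)*4-.5)
# mark pointer
B=np.array([(x,y,z) for x in(-.03,.03) for y in(-.017,.017) for z in(0,.016)])
S=8
for p0 in([.457,.275,-.1],[.572,.265,-.62],[.67,-.115,k.x[2]]):
    zb=.045 if p0[1]<0 else 0
    res=[]
    for views in(('top',),('side',),('top','side')):
        dat=[]
        for n in views:
            im=cv2.imread(f'pics/{n}0.png').astype(np.float32)
            c=proj(n,[p0[0],p0[1],zb+.008])[0].round().astype(int); o=c-22
            g=im[o[1]:o[1]+45,o[0]:o[0]+45,2]   # red: dark on bars
            bg=np.percentile(g,70); fg=np.percentile(g,5)
            dat.append((n,o,np.clip((bg-g)/(bg-fg),0,1)*(1)))
        def cost(p):
            t=0
            for n,o,g in dat:
                q=proj(n,T(p,B+[0,0,zb]))-o
                h=cv2.convexHull(((q+.5)*S).astype(np.float32)).round().astype(np.int32)
                m=np.zeros((45*S,45*S),np.float32); cv2.fillConvexPoly(m,h,1)
                m=cv2.GaussianBlur(cv2.resize(m,(45,45),interpolation=cv2.INTER_AREA),(0,0),.7)
                w=cv2.dilate((m>.02).astype(np.float32),np.ones((5,5)))
                t+=(w*(m-g)**2).sum()
            return t
        r=minimize(cost,p0,method='Nelder-Mead',options=dict(initial_simplex=np.array(p0)+np.array([[0,0,0],[.006,0,0],[0,.006,0],[0,0,.15]]),xatol=1e-4))
        print(views,r.x.round(4),np.degrees(r.x[2]).round(1),round(r.fun,1))
E
python3 fit.py
```

```text
kiln [ 0.64752267 -0.12484485 -0.16357695] [ 0.5  0.6 -0.5  0.3 -0.1 -0.2  0.3 -0.3 -0.3 -0.8 -0.4 -0.  -0.3 -0.1
  0.8  0.5]
p0 [[ 0.6426 -0.1544  0.045 ]]
p1 [[ 0.6501 -0.1091  0.045 ]]
p2 [[ 0.6576 -0.0637  0.045 ]]
sel [[ 0.4916 -0.0991  0.112 ]]
hinge [[ 0.6291 -0.2363  0.0805]]
knob top crop px [[204.33446721 499.11610611]]
('top',) [ 0.4579  0.2745 -0.1355] -7.8 3.1
('side',) [ 0.4602  0.2716 -0.1557] -8.9 19.0
('top', 'side') [ 0.4587  0.2732 -0.1433] -8.2 31.7
('top',) [ 0.5734  0.265  -0.6377] -36.5 2.8
('side',) [ 0.5751  0.2619 -0.6388] -36.6 16.1
('top', 'side') [ 0.5742  0.2633 -0.6502] -37.3 25.8
('top',) [ 0.6512 -0.1113 -0.1341] -7.7 15.9
('side',) [ 0.653  -0.1111 -0.1888] -10.8 11.9
('top', 'side') [ 0.6522 -0.1111 -0.1096] -6.3 28.9
```

Request:
{"op": "carry_out", "data": {"increments": [{"grip": 1,"tx": 0.012,"ty": 0.036,"tz": 0.01,"roll": 1.65},{"grip": 1,"tx": 0.012,"ty": 0.036,"tz": 0.01,"roll": 1.65},{"grip": 1,"tx": 0.012,"ty": 0.036,"tz": 0,"roll": 1.65},{"grip": 1,"tx": 0.012,"ty": 0.036,"tz": 0,"roll": 1.65},{"grip": 1,"tx": 0.012,"ty": 0.036,"tz": 0,"roll": 1.65},{"grip": 1,"tx": 0.012,"ty": 0.036,"tz": 0,"roll": 1.65},{"grip": 1,"tx": 0.012,"ty": 0.036,"tz": 0,"roll": 1.65},{"grip": 1,"tx": 0.012,"ty": 0.036,"tz": 0,"roll": 1.65},{"grip": 1,"tx": 0.012,"ty": 0.036,"tz": 0,"roll": 1.65},{"grip": 1,"tx": 0.012,"ty": 0.036,"tz": 0,"roll": 1.65}]}}

```text
time: 0.93
position: [0.3371, -0.2241, 0.2702]
ee_rot: [0.949, 0.316, -0.0, -0.0]
wrist_force: [0.9, -0.2, 0.7]
grip_width: 0.0851
grasp_force: 0.0
```

Request:
{"op": "carry_out", "data": {"increments": [{"grip": 1,"tx": 0.016,"ty": 0.036,"tz": 0,"roll": 1.65},{"grip": 1,"tx": 0.016,"ty": 0.036,"tz": 0,"roll": 1.65},{"grip": 1,"tx": 0.016,"ty": 0.036,"tz": 0,"roll": 1.65},{"grip": 1,"tx": 0.016,"ty": 0.036,"tz": 0,"roll": 1.65},{"grip": 1,"tx": 0.016,"ty": 0.036,"tz": 0,"roll": 1.65},{"grip": 1,"tx": 0.016,"ty": 0.036,"tz": 0,"roll": 1.65},{"grip": 1,"tx": 0.016,"ty": 0.036,"tz": -0.02,"roll": 1.65},{"grip": 1,"tx": 0.016,"ty": 0.036,"tz": -0.02,"roll": 1.65},{"grip": 1,"tx": 0.016,"ty": 0.036,"tz": -0.02,"roll": 1.65},{"grip": 1,"tx": 0.016,"ty": 0.036,"tz": -0.02,"roll": 1.65}]}}

```text
time: 1.77
position: [0.4937, 0.1277, 0.1939]
ee_rot: [0.893, 0.45, -0.0, 0.0]
wrist_force: [0.3, -0.7, 0.5]
grip_width: 0.0854
grasp_force: 0.0
```

Request:
{"op": "carry_out", "data": {"increments": [{"grip": 1,"tx": 0.009,"ty": 0.03,"tz": 0.01,"roll": 0},{"grip": 1,"tx": 0.009,"ty": 0.03,"tz": 0.01,"roll": 0},{"grip": 1,"tx": 0.009,"ty": 0.03,"tz": 0.01,"roll": 0},{"grip": 1,"tx": 0.009,"ty": 0.02,"tz": 0.01,"roll": 0},{"grip": 1,"tx": 0,"ty": 0,"tz": 0,"roll": 0},{"grip": 1,"tx": 0,"ty": 0,"tz": 0,"roll": 0},{"grip": 1,"tx": 0,"ty": 0,"tz": 0,"roll": 0},{"grip": 1,"tx": 0,"ty": 0,"tz": 0,"roll": 0},{"grip": 1,"tx": 0,"ty": 0,"tz": 0,"roll": 0},{"grip": 1,"tx": 0,"ty": 0,"tz": 0,"roll": 0}]}}

```text
time: 2.6
position: [0.5291, 0.2347, 0.2345]
ee_rot: [0.894, 0.448, -0.001, -0.0]
wrist_force: [0.8, 0.1, -0.3]
grip_width: 0.0852
grasp_force: 0.0
```

```bash
cat >> h.py <<'E'
def wcam(s):
    i=eyes.camera_info('wrist'); M=np.eye(4); M[:3,:3]=R.from_quat(s['ee_rot']).as_matrix(); M[:3,3]=s['position']
    return i['camera_matrix'], M@i['tool_from_camera']
def wproj(s,P):
    Kc,M=wcam(s); c=(np.atleast_2d(P)-M[:3,3])@M[:3,:3]@Kc.T; return c[:,:2]/c[:,2:]
def T(p,P): 
    c,s=np.cos(p[2]),np.sin(p[2]); P=np.atleast_2d(P); return np.c_[P[:,:2]@np.array([[c,s],[-s,c]])+p[:2],P[:,2]]
def wray(s,uv,z):
    Kc,M=wcam(s); uv=np.atleast_2d(uv).astype(float)
    d=np.c_[uv,np.ones(len(uv))]@np.linalg.inv(Kc).T@M[:3,:3].T
    return M[:3,3]+d*((z-M[2,3])/d[:,2])[:,None]
from scipy.optimize import minimize
B=np.array([(x,y,z) for x in(-.03,.03) for y in(-.017,.017) for z in(0,.016)])
def wfit(s,im,p0,zb=0,S=4):
    m0=(teal(im)>0).astype(np.float32)
    q=wproj(s,T(p0,B+[0,0,zb])); w=np.zeros(m0.shape,np.float32); lo=np.maximum(q.min(0)-18,0).astype(int); hi=(q.max(0)+18).astype(int)
    g=m0[lo[1]:hi[1],lo[0]:hi[0]]
    def cost(p):
        h=cv2.convexHull(((wproj(s,T(p,B+[0,0,zb]))-lo+.5)*S).astype(np.float32)).round().astype(np.int32)
        m=np.zeros((g.shape[0]*S,g.shape[1]*S),np.float32); cv2.fillConvexPoly(m,h,1)
        return ((cv2.resize(m,g.shape[::-1],interpolation=cv2.INTER_AREA)-g)**2).sum()
    p0=np.array(p0)
    r=minimize(cost,p0,method='Nelder-Mead',options=dict(initial_simplex=p0+np.array([[0,0,0],[.006,0,0],[0,.006,0],[0,0,.12]]),xatol=1e-4))
    return r.x.round(4),np.degrees(r.x[2]).round(1),r.fun,g.sum()
E
python3 - <<'E'
from h import *
s=env.read_state(); im=grab('wrist','w1.png'); print(s['position'],s['ee_rot'])
for p in([.4587,.2732,-.143],[.5742,.2633,-.65]): print(wproj(s,[p[0],p[1],.016]),wfit(s,im,p))
E
```

```text
[0.52906853 0.23466483 0.23445003] [ 8.94005271e-01  4.48055905e-01 -6.80498852e-04 -1.36333121e-04]
[[196.61221701 179.30026657]] (array([ 0.4559,  0.2755, -0.1322]), np.float64(-7.6), np.float64(212.63671875), np.float32(1010.0))
[[272.11210456 131.7947245 ]] (array([ 0.5735,  0.2653, -0.6114]), np.float64(-35.0), np.float64(148.68359375), np.float32(1189.0))
```

View pics/w1.png

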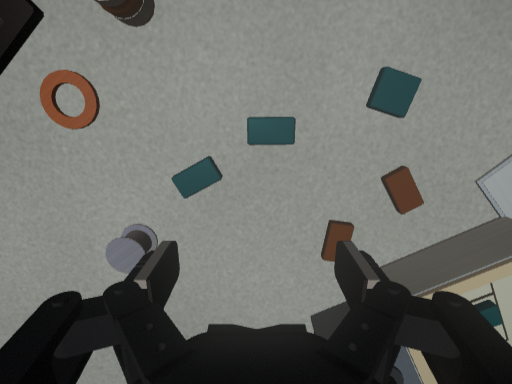

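The wrist picture shows bar A at (271,131), bar B at (197,177) and the offcut at (394,92). The decoys are brown.

Request:
{"op": "carry_out", "data": {"increments": [{"grip": 1,"tx": 0.0148,"ty": 0.0102,"tz": -0.03,"roll": 0.6},{"grip": 1,"tx": 0.0148,"ty": 0.0102,"tz": -0.03,"roll": 0.7},{"grip": 1,"tx": 0.0148,"ty": 0.0102,"tz": -0.03,"roll": 0},{"grip": 1,"tx": 0,"ty": 0,"tz": -0.03,"roll": 0},{"grip": 1,"tx": 0,"ty": 0,"tz": -0.03,"roll": 0},{"grip": 1,"tx": 0,"ty": 0,"tz": -0.025,"roll": 0},{"grip": 1,"tx": 0,"ty": 0,"tz": -0.02,"roll": 0},{"grip": 1,"tx": 0,"ty": 0,"tz": -0.0135,"roll": 0},{"grip": 1,"tx": 0,"ty": 0,"tz": 0,"roll": 0},{"grip": 1,"tx": 0,"ty": 0,"tz": 0,"roll": 0}]}}

```text
time: 3.48
position: [0.5738, 0.266, 0.026]
ee_rot: [0.889, 0.459, -0.0, -0.0]
wrist_force: [0.6, -0.7, -0.7]
grip_width: 0.0853
grasp_force: 0.0
```

Request:
{"op": "carry_out", "data": {"increments": [{"grip": 0.5,"tx": 0,"ty": 0,"tz": 0,"roll": 0},{"grip": 0.5,"tx": 0,"ty": 0,"tz": 0,"roll": 0},{"grip": 0.5,"tx": 0,"ty": 0,"tz": 0,"roll": 0},{"grip": 0.5,"tx": 0,"ty": 0,"tz": 0,"roll": 0},{"grip": 0.5,"tx": 0,"ty": 0,"tz": 0,"roll": 0},{"grip": 0.5,"tx": 0,"ty": 0,"tz": 0,"roll": 0},{"grip": 0.5,"tx": 0,"ty": 0,"tz": 0,"roll": 0},{"grip": 0.5,"tx": 0,"ty": 0,"tz": 0,"roll": 0},{"grip": 0.5,"tx": 0,"ty": 0,"tz": 0,"roll": 0},{"grip": 0.5,"tx": 0,"ty": 0,"tz": 0,"roll": 0}], "newtons": 25}}

```text
time: 4.32
position: [0.5751, 0.2667, 0.0285]
ee_rot: [0.888, 0.459, 0.002, 0.0]
wrist_force: [-0.5, 0.0, 6.6]
grip_width: 0.0582
grasp_force: 26.3
```

Run:
```python
from h import *
s=env.read_state(); im=grab('wrist','w2.png'); print(s['position'],s['ee_rot'],s['grip_width'],s['grasp_force'],s['wrist_force'])
```

```text
[0.57511011 0.26671048 0.02846386] [8.88499560e-01 4.58874234e-01 1.68142108e-03 3.76914296e-04] 0.05819573825141593 26.34724097326398 [-0.48477557  0.03489705  6.57321278]
```

View pics/w2.png

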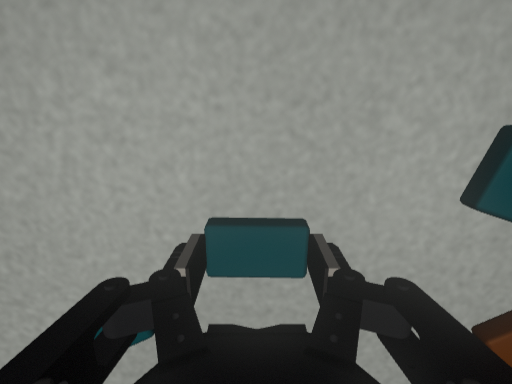

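Bar A is held at its ends, centred at (257,247), but the fingertips brush the bench. So the tips stand about 28 mm ahead of the TCP at this opening.

Request:
{"op": "carry_out", "data": {"increments": [{"grip": 0.5,"tx": 0,"ty": 0,"tz": 0.02,"roll": 0},{"grip": 0.5,"tx": 0,"ty": 0,"tz": 0.04,"roll": 0},{"grip": 0.5,"tx": 0,"ty": -0.005,"tz": 0.04,"roll": 0},{"grip": 0.5,"tx": 0.005,"ty": -0.03,"tz": 0.025,"roll": 2},{"grip": 0.5,"tx": 0.005,"ty": -0.035,"tz": 0.02,"roll": 2},{"grip": 0.5,"tx": 0.005,"ty": -0.035,"tz": 0.02,"roll": 2},{"grip": 0.5,"tx": 0.005,"ty": -0.035,"tz": 0,"roll": 2},{"grip": 0.5,"tx": 0.005,"ty": -0.035,"tz": 0,"roll": 2},{"grip": 0.5,"tx": 0.005,"ty": -0.035,"tz": 0,"roll": 2},{"grip": 0.5,"tx": 0.005,"ty": -0.035,"tz": 0,"roll": 2}]}}

```text
time: 5.2
position: [0.6087, 0.0198, 0.1921]
ee_rot: [0.825, 0.565, 0.0, 0.0]
wrist_force: [0.9, -0.8, -1.5]
grip_width: 0.0584
grasp_force: 27.5
```

Request:
{"op": "carry_out", "data": {"increments": [{"grip": 0.5,"tx": 0.005,"ty": -0.035,"tz": 0,"roll": 2},{"grip": 0.5,"tx": 0.005,"ty": -0.035,"tz": 0,"roll": 2},{"grip": 0.5,"tx": 0.005,"ty": -0.03,"tz": 0,"roll": 2},{"grip": 0.5,"tx": 0.005,"ty": -0.02,"tz": 0,"roll": 2},{"grip": 0.5,"tx": 0.005,"ty": -0.015,"tz": 0,"roll": 2},{"grip": 0.5,"tx": 0.005,"ty": 0,"tz": 0,"roll": 2},{"grip": 0.5,"tx": 0,"ty": 0,"tz": 0,"roll": 0},{"grip": 0.5,"tx": 0,"ty": 0,"tz": 0,"roll": 0},{"grip": 0.5,"tx": 0,"ty": 0,"tz": 0,"roll": 0},{"grip": 0.5,"tx": 0,"ty": 0,"tz": 0,"roll": 0}]}}

```text
time: 6.03
position: [0.6384, -0.1127, 0.1914]
ee_rot: [0.762, 0.647, -0.0, -0.0]
wrist_force: [0.3, -0.2, -1.0]
grip_width: 0.058
grasp_force: 27.5
```

Run:
```python
from h import *
s=env.read_state(); im=grab('wrist','w3.png'); print(s['position'],s['ee_rot'],s['grip_width'],s['grasp_force'],s['wrist_force'])
k=np.load('kiln.npy')
print('barc',wfit(s,im,[.651,-.111,k[2]],.045))
psi=2*np.arctan2(s['ee_rot'][1],s['ee_rot'][0]); print('psi',np.degrees(psi))
z=s['position'][2]-.0285
print('held',wfit(s,im,[s['position'][0],s['position'][1],psi-np.pi/2],z), 'z',z)
v=im[:,:,::-1].copy()
for y in(-.03,.016,.062):
    q=wproj(s,T(k,[(a*.036,y+b*.021,.045) for a,b in((1,1),(1,-1),(-1,-1),(-1,1))])); cv2.polylines(v,[(q*8).round().astype(np.int32)],True,(0,0,255),1,cv2.LINE_AA,3)
cv2.imwrite('pics/w3b.png',cv2.resize(v[:280,130:450],None,fx=2,fy=2,interpolation=cv2.INTER_CUBIC))
```

```text
[ 0.6384003  -0.11271801  0.19141875] [ 7.62315250e-01  6.47205807e-01 -1.59491006e-04 -2.79570277e-04] 0.05803931993348596 27.455703411251307 [ 0.26353321 -0.16679625 -0.99750206]
barc (array([ 0.6511, -0.1113, -0.1548]), np.float64(-8.9), np.float64(413.70703125), np.float32(1776.0))
psi 80.6625279772057
held (array([ 0.6372, -0.12  , -0.1219]), np.float64(-7.0), np.float64(1716.13671875), np.float32(5576.0)) z 0.16291874855327443
```

View pics/w3b.png

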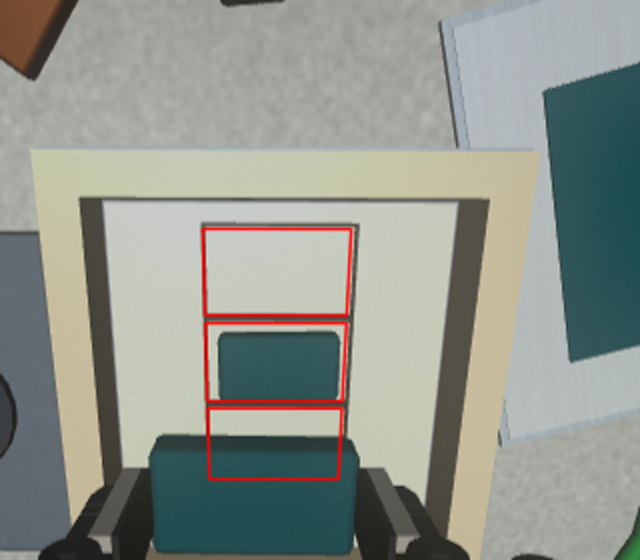

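The overlay shows the kiln estimate matches the drawn outlines to about 1 mm. The held bar fills crop (155-355, 437-552).

```bash
sed -i 's/(80,90,25),(105,255,110)/(80,80,12),(105,255,150)/' h.py
python3 - <<'E'
from h import *
k=np.load('kiln.npy')
for f,p,q in(('w2',[.57511,.26671,.02846],[.8885,.45887,.00168,.00037]),('w3',[.6384,-.11272,.19142],[.762315,.647206,-.00016,-.00028])):
    s=dict(position=np.array(p),ee_rot=np.array(q)); im=cv2.imread(f'pics/{f}.png')[:,:,::-1].copy()
    psi=2*np.arctan2(q[1],q[0]); 
    for zo in(-.0285,-.0255):
        r=wfit(s,im,[p[0],p[1],psi-np.pi/2],p[2]+zo); d=r[0][:2]-p[:2]
        print(f,zo,r,'off along toolx',d@[np.cos(psi),np.sin(psi)],'y',d@[np.sin(psi),-np.cos(psi)],np.degrees(psi)-90)
    if f=='w3':print('barc',wfit(s,im,[.651,-.111,k[2]],.045))
E
```

```text
w2 -0.0285 (array([ 0.5708,  0.2617, -0.6045]), np.float64(-34.6), np.float64(1272.234375), np.float32(5236.0)) off along toolx -0.006580186202089856 y -0.0006142878363004799 -35.37139093962006
w2 -0.0255 (array([ 0.5714,  0.2622, -0.6195]), np.float64(-35.5), np.float64(1536.60546875), np.float32(5236.0)) off along toolx -0.005825153277839378 y -0.0004144747153653787 -35.37139093962006
w3 -0.0285 (array([ 0.6369, -0.119 , -0.1148]), np.float64(-6.6), np.float64(1619.23046875), np.float32(5695.0)) off along toolx -0.006440162352503091 y -0.00046120372223304587 -9.337436639879556
w3 -0.0255 (array([ 0.6378, -0.1178, -0.1414]), np.float64(-8.1), np.float64(1778.265625), np.float32(5579.0)) off along toolx -0.005110038722757154 y 0.00023217289230734927 -9.337436639879556
barc (array([ 0.651 , -0.111 , -0.1636]), np.float64(-9.4), np.float64(335.98828125), np.float32(1855.0))
```

Run:
```python
from h import *
for f,p,q in(('w2',[.57511,.26671,.02846],[.8885,.45887,.00168,.00037]),('w3',[.6384,-.11272,.19142],[.762315,.647206,-.00016,-.00028])):
    im=cv2.imread(f'pics/{f}.png'); print(f,im[205:290,256,1].tolist())
    s=dict(position=np.array(p),ee_rot=np.array(q)); psi=2*np.arctan2(q[1],q[0])
    for zt in (.016,.018,.0):
      for r in(217,222,224,276,278):
        P=wray(s,[(256.5,r)],zt+p[2]-.0285)[0]-p; print(zt,r,(P[:2]@[np.cos(psi),np.sin(psi)]*1000).round(1),end='; ')
    print()
```

```text
w2 [139, 140, 140, 140, 142, 143, 143, 143, 144, 145, 145, 146, 125, 60, 47, 48, 48, 47, 47, 49, 53, 59, 64, 66, 68, 68, 70, 70, 69, 68, 69, 68, 67, 69, 68, 68, 68, 67, 68, 67, 67, 67, 67, 66, 68, 67, 66, 68, 67, 67, 67, 67, 66, 67, 67, 66, 67, 66, 67, 66, 66, 66, 66, 67, 67, 67, 67, 66, 66, 67, 65, 58, 97, 140, 139, 137, 135, 134, 132, 133, 133, 134, 135, 136, 137]
0.016 217 20.0; 0.016 222 17.0; 0.016 224 15.8; 0.016 276 -17.5; 0.016 278 -18.9; 0.018 217 20.8; 0.018 222 17.9; 0.018 224 16.7; 0.018 276 -16.2; 0.018 278 -17.5; 0.0 217 13.5; 0.0 222 10.2; 0.0 224 8.8; 0.0 276 -28.4; 0.0 278 -29.9; 
w3 [199, 199, 199, 199, 199, 199, 199, 200, 199, 199, 200, 200, 166, 56, 56, 57, 57, 57, 58, 60, 66, 73, 79, 81, 81, 82, 81, 81, 80, 81, 80, 81, 81, 80, 80, 79, 80, 79, 80, 80, 79, 79, 80, 79, 79, 78, 78, 78, 78, 78, 78, 78, 77, 78, 77, 78, 77, 77, 78, 76, 77, 77, 77, 77, 77, 77, 76, 76, 77, 76, 74, 67, 80, 100, 100, 100, 101, 100, 100, 101, 100, 101, 100, 100, 101]
0.016 217 20.0; 0.016 222 17.0; 0.016 224 15.8; 0.016 276 -17.6; 0.016 278 -19.0; 0.018 217 20.8; 0.018 222 17.9; 0.018 224 16.7; 0.018 276 -16.2; 0.018 278 -17.6; 0.0 217 13.4; 0.0 222 10.1; 0.0 224 8.8; 0.0 276 -28.5; 0.0 278 -30.1;
```

Request:
{"op": "carry_out", "data": {"increments": [{"grip": 0.5,"tx": 0.0053,"ty": -0.0205,"tz": 0,"roll": 0},{"grip": 0.5,"tx": 0,"ty": -0.02,"tz": -0.01,"roll": 0},{"grip": 0.5,"tx": 0,"ty": 0,"tz": -0.02,"roll": 0},{"grip": 0.5,"tx": 0,"ty": 0,"tz": -0.025,"roll": 0},{"grip": 0.5,"tx": 0,"ty": 0,"tz": -0.025,"roll": 0},{"grip": 0.5,"tx": 0,"ty": 0,"tz": -0.02,"roll": 0},{"grip": 0.5,"tx": 0,"ty": 0,"tz": -0.01,"roll": 0},{"grip": 0.5,"tx": 0,"ty": 0,"tz": -0.005,"roll": 0},{"grip": 0.5,"tx": 0,"ty": 0,"tz": 0,"roll": 0},{"grip": 0.5,"tx": 0,"ty": 0,"tz": 0,"roll": 0}]}}

```text
time: 6.92
position: [0.6449, -0.1542, 0.0772]
ee_rot: [0.762, 0.647, 0.0, 0.001]
wrist_force: [-0.7, -0.2, -1.0]
grip_width: 0.0586
grasp_force: 27.5
```

Request:
{"op": "carry_out", "data": {"increments": [{"grip": 0.5,"tx": -0.0005,"ty": 0.0007,"tz": -0.001,"roll": 0},{"grip": 0.5,"tx": 0,"ty": 0,"tz": -0.001,"roll": 0},{"grip": 0.5,"tx": 0,"ty": 0,"tz": -0.0007,"roll": 0},{"grip": 0.5,"tx": 0,"ty": 0,"tz": -0.0005,"roll": 0},{"grip": 0.5,"tx": 0,"ty": 0,"tz": -0.0003,"roll": 0},{"grip": 0.5,"tx": 0,"ty": 0,"tz": 0,"roll": 0},{"grip": 0.5,"tx": 0,"ty": 0,"tz": 0,"roll": 0},{"grip": 0.5,"tx": 0,"ty": 0,"tz": 0,"roll": 0},{"grip": 0.5,"tx": 0,"ty": 0,"tz": 0,"roll": 0},{"grip": 0.5,"tx": 0,"ty": 0,"tz": 0,"roll": 0}]}}

```text
time: 7.75
position: [0.644, -0.1535, 0.0735]
ee_rot: [0.763, 0.647, 0.0, 0.0]
wrist_force: [-1.4, 0.7, 5.4]
grip_width: 0.0583
grasp_force: 28.6
```

Request:
{"op": "carry_out", "data": {"increments": [{"grip": 0.7,"tx": 0,"ty": 0,"tz": 0.0005,"roll": 0},{"grip": 0.8,"tx": 0,"ty": 0,"tz": 0,"roll": 0},{"grip": 0.9,"tx": 0,"ty": 0,"tz": 0,"roll": 0},{"grip": 1,"tx": 0,"ty": 0,"tz": 0,"roll": 0},{"grip": 1,"tx": 0,"ty": 0,"tz": 0,"roll": 0},{"grip": 1,"tx": 0,"ty": 0,"tz": 0,"roll": 0},{"grip": 1,"tx": 0,"ty": 0,"tz": 0.01,"roll": 0},{"grip": 1,"tx": 0,"ty": 0,"tz": 0.03,"roll": 0},{"grip": 1,"tx": 0,"ty": 0,"tz": 0.04,"roll": 0},{"grip": 1,"tx": 0,"ty": 0,"tz": 0.04,"roll": 0}]}}

```text
time: 8.58
position: [0.6429, -0.1531, 0.1941]
ee_rot: [0.763, 0.647, -0.001, -0.001]
wrist_force: [1.0, 0.4, -0.9]
grip_width: 0.0856
grasp_force: 0.0
```

Request:
{"op": "carry_out", "data": {"increments": [{"grip": 1,"tx": 0,"ty": 0,"tz": 0,"roll": 0},{"grip": 1,"tx": 0,"ty": 0,"tz": 0,"roll": 0},{"grip": 1,"tx": 0,"ty": 0,"tz": 0,"roll": 0},{"grip": 1,"tx": 0,"ty": 0,"tz": 0,"roll": 0},{"grip": 1,"tx": 0,"ty": 0,"tz": 0,"roll": 0},{"grip": 1,"tx": 0,"ty": 0,"tz": 0,"roll": 0},{"grip": 1,"tx": 0,"ty": 0,"tz": 0,"roll": 0},{"grip": 1,"tx": 0,"ty": 0,"tz": 0,"roll": 0},{"grip": 1,"tx": 0,"ty": 0,"tz": 0,"roll": 0},{"grip": 1,"tx": 0,"ty": 0,"tz": 0,"roll": 0}]}}

```text
time: 9.42
position: [0.6437, -0.1534, 0.1931]
ee_rot: [0.763, 0.647, -0.0, -0.0]
wrist_force: [0.1, 0.3, 1.0]
grip_width: 0.0856
grasp_force: 0.0
```

Run:
```python
from h import *
s=env.read_state(); im=grab('wrist','w4.png'); print(s['position'],s['ee_rot'])
k=np.load('kiln.npy')
for p in([.651,-.111,k[2]],[.643,-.154,k[2]]): print(wfit(s,im,p,.045))
v=im[:,:,::-1].copy()
cv2.imwrite('pics/w4b.png',cv2.resize(v[:280,130:400],None,fx=2,fy=2,interpolation=cv2.INTER_CUBIC))
```

```text
[ 0.64368873 -0.15344281  0.19311905] [ 7.62508932e-01  6.46977664e-01 -7.75867263e-05 -1.57098253e-04]
(array([ 0.651 , -0.1083, -0.1912]), np.float64(-11.0), np.float64(603.7265625), np.float32(2414.0))
(array([ 0.6416, -0.1584, -0.1577]), np.float64(-9.0), np.float64(929.59375), np.float32(2258.0))
```

View pics/w4b.png

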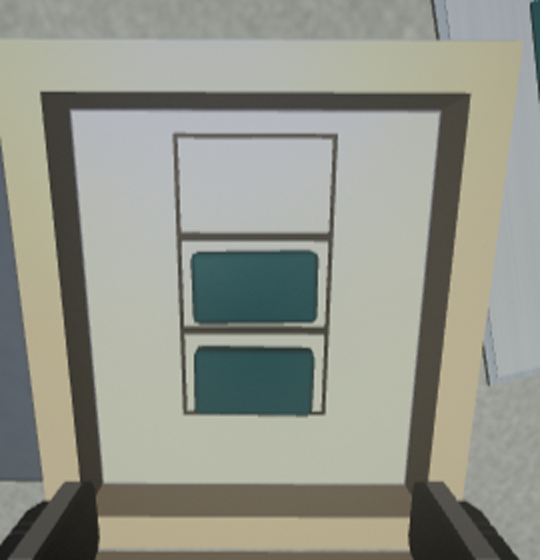

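The picture shows bar A in the hinge-side outline at (254,380), with bar_c at (255,287). Its edges look uneven in that view, so I'll check them numerically.

Run:
```python
from h import *
s=env.read_state(); im=cv2.imread('pics/w4.png')
k=np.load('kiln.npy')
for c in(230,257,284): print(c,[int(x) for x in im[110:225,c,1]])
print('row188',[int(x) for x in im[195,215:300,1]])
for y,z in((-.009,.045),(-.013,.045),(-.013,.061),(-.047,.061),(-.051,.045),(.037,.045),(.033,.045),(.033,.061),(-.001,.061),(-.005,.045)): print(y,z,wproj(s,T(k,[0,y,z])).round(1))
```

```text
230 [186, 186, 187, 186, 186, 177, 137, 80, 80, 80, 132, 187, 186, 186, 187, 156, 72, 82, 89, 93, 95, 94, 95, 93, 93, 92, 92, 92, 91, 91, 90, 90, 90, 89, 89, 88, 88, 87, 87, 86, 86, 86, 86, 84, 84, 83, 83, 83, 83, 82, 72, 84, 115, 109, 71, 71, 96, 150, 186, 186, 185, 185, 165, 100, 64, 70, 79, 83, 84, 85, 87, 85, 85, 85, 85, 84, 84, 84, 84, 84, 85, 85, 84, 84, 84, 84, 83, 84, 83, 83, 83, 83, 84, 84, 83, 81, 80, 135, 187, 186, 187, 187, 187, 187, 186, 187, 187, 186, 187, 187, 186, 187, 186, 187, 187]
257 [185, 186, 186, 185, 186, 176, 135, 78, 78, 79, 131, 186, 185, 186, 173, 126, 72, 83, 88, 90, 91, 91, 90, 90, 89, 89, 89, 88, 88, 88, 88, 86, 87, 88, 87, 85, 85, 85, 84, 84, 83, 82, 82, 82, 82, 82, 82, 81, 79, 78, 70, 101, 133, 102, 68, 68, 92, 149, 185, 185, 185, 185, 164, 98, 58, 63, 72, 80, 80, 82, 82, 82, 81, 82, 82, 82, 82, 83, 83, 83, 82, 82, 82, 83, 82, 82, 82, 83, 83, 82, 82, 82, 81, 82, 82, 82, 77, 129, 186, 186, 186, 186, 186, 186, 186, 186, 186, 186, 186, 186, 186, 186, 186, 186, 187]
284 [186, 186, 185, 186, 186, 176, 134, 77, 77, 76, 131, 185, 185, 185, 164, 103, 76, 83, 
[... 372 characters left out ...]
87, 186, 187, 186, 186, 186, 187, 187, 187]
row188 [187, 187, 187, 187, 187, 184, 96, 77, 156, 187, 187, 184, 85, 77, 81, 84, 84, 83, 84, 84, 83, 84, 83, 84, 84, 83, 83, 83, 83, 82, 82, 84, 82, 83, 82, 82, 83, 82, 82, 81, 82, 83, 82, 82, 82, 82, 82, 83, 82, 82, 82, 82, 82, 83, 84, 82, 83, 83, 82, 82, 83, 82, 83, 83, 84, 83, 83, 83, 83, 80, 76, 116, 186, 187, 186, 183, 94, 78, 168, 187, 186, 187, 187, 187, 186]
-0.009 0.045 [[255.7 167.2]]
-0.013 0.045 [[255.7 171. ]]
-0.013 0.061 [[255.7 174.5]]
-0.047 0.061 [[255.7 207.1]]
-0.051 0.045 [[255.8 205.4]]
0.037 0.045 [[255.7 121.1]]
0.033 0.045 [[255.7 125.3]]
0.033 0.061 [[255.6 126.2]]
-0.001 0.061 [[255.7 162.4]]
-0.005 0.045 [[255.7 163.3]]
```

Bar A is well inside its outline. Now bar B.

Request:
{"op": "carry_out", "data": {"increments": [{"grip": 1,"tx": -0.0155,"ty": 0.0358,"tz": 0,"roll": 0.7},{"grip": 1,"tx": -0.0155,"ty": 0.0358,"tz": 0,"roll": 0.7},{"grip": 1,"tx": -0.0155,"ty": 0.0358,"tz": 0,"roll": 0},{"grip": 1,"tx": -0.0155,"ty": 0.0358,"tz": 0,"roll": 0},{"grip": 1,"tx": -0.0155,"ty": 0.0358,"tz": 0,"roll": 0},{"grip": 1,"tx": -0.0155,"ty": 0.0358,"tz": 0,"roll": 0},{"grip": 1,"tx": -0.0155,"ty": 0.0358,"tz": 0,"roll": 0},{"grip": 1,"tx": -0.0155,"ty": 0.0358,"tz": 0,"roll": 0},{"grip": 1,"tx": -0.0155,"ty": 0.0358,"tz": 0,"roll": 0},{"grip": 1,"tx": -0.0155,"ty": 0.0358,"tz": 0,"roll": 0}]}}

```text
time: 10.3
position: [0.4879, 0.2061, 0.1937]
ee_rot: [0.755, 0.656, 0.0, 0.0]
wrist_force: [-0.4, 0.4, -0.0]
grip_width: 0.0854
grasp_force: 0.0
```

Request:
{"op": "carry_out", "data": {"increments": [{"grip": 1,"tx": -0.0155,"ty": 0.0358,"tz": -0.01,"roll": 0},{"grip": 1,"tx": -0.0152,"ty": 0.0354,"tz": -0.0125,"roll": 0},{"grip": 1,"tx": 0,"ty": 0,"tz": -0.035,"roll": 0},{"grip": 1,"tx": 0,"ty": 0,"tz": -0.025,"roll": 0},{"grip": 1,"tx": 0,"ty": 0,"tz": 0,"roll": 0},{"grip": 1,"tx": 0,"ty": 0,"tz": 0,"roll": 0},{"grip": 1,"tx": 0,"ty": 0,"tz": 0,"roll": 0},{"grip": 1,"tx": 0,"ty": 0,"tz": 0,"roll": 0},{"grip": 1,"tx": 0,"ty": 0,"tz": 0,"roll": 0},{"grip": 1,"tx": 0,"ty": 0,"tz": 0,"roll": 0}]}}

```text
time: 11.13
position: [0.459, 0.2756, 0.1122]
ee_rot: [0.755, 0.656, 0.001, 0.001]
wrist_force: [0.4, -0.2, -0.0]
grip_width: 0.0855
grasp_force: 0.0
```

Run:
```python
from h import *
s=env.read_state(); im=grab('wrist','w5.png'); print(s['position'],s['ee_rot'])
q=wproj(s,T([.458,.2758,-.14],[(0,0,.016)]))[0].round().astype(int); print(q)
m=teal(im); n,l,st,ce=cv2.connectedComponentsWithStats(m); i=l[q[1],q[0]]
c=cv2.findContours((l==i).astype(np.uint8),0,1)[0][0][:,0]; print(st[i])
r=cv2.minAreaRect((wray(s,c,.016)[:,:2]*1000).astype(np.float32)); print(r)
print([int(x) for x in im[:,q[0],1]][q[1]-40:q[1]+40])
psi=2*np.arctan2(s['ee_rot'][1],s['ee_rot'][0])
for y,z in((.017,0),(.017,.016),(-.017,.016)): print(wproj(s,T([.458,.2758,-.14],[(0,y,z)])).round(1))
print(wfit(s,im,[.458,.2758,-.14]))
```

```text
[0.45904502 0.27563026 0.11222208] [7.54839528e-01 6.55908045e-01 1.29198663e-03 5.04186858e-04]
[255 202]
[ 222  184   68   36 2399]
((458.4696350097656, 275.69964599609375), (32.19643783569336, 58.325897216796875), 81.91759490966797)
[137, 137, 136, 135, 134, 132, 132, 130, 131, 133, 133, 133, 133, 134, 136, 137, 139, 138, 117, 57, 47, 50, 55, 62, 66, 68, 68, 67, 68, 68, 67, 67, 68, 67, 67, 66, 66, 66, 66, 65, 65, 66, 66, 66, 66, 65, 66, 66, 65, 66, 66, 65, 65, 65, 65, 64, 63, 63, 98, 135, 135, 136, 135, 135, 134, 132, 131, 131, 133, 133, 134, 135, 136, 136, 135, 132, 130, 131, 132, 133]
[[255.1 178.4]]
[[255.  182.9]]
[[255.1 219.9]]
(array([ 0.4577,  0.2718, -0.1249]), np.float64(-7.2), np.float64(416.19921875), np.float32(2399.0))
```

Request:
{"op": "carry_out", "data": {"increments": [{"grip": 1,"tx": 0,"ty": 0,"tz": -0.02,"roll": 0},{"grip": 1,"tx": 0,"ty": 0,"tz": -0.025,"roll": 0},{"grip": 1,"tx": 0,"ty": 0,"tz": -0.02,"roll": 0},{"grip": 1,"tx": 0,"ty": 0,"tz": -0.0115,"roll": 0},{"grip": 1,"tx": 0,"ty": 0,"tz": -0.005,"roll": 0},{"grip": 1,"tx": 0,"ty": 0,"tz": 0,"roll": 0},{"grip": 0.5,"tx": 0,"ty": 0,"tz": 0,"roll": 0},{"grip": 0.5,"tx": 0,"ty": 0,"tz": 0,"roll": 0},{"grip": 0.5,"tx": 0,"ty": 0,"tz": 0,"roll": 0},{"grip": 0.5,"tx": 0,"ty": 0,"tz": 0,"roll": 0}]}}

```text
time: 12.02
position: [0.4592, 0.2765, 0.0331]
ee_rot: [0.755, 0.656, 0.002, 0.0]
wrist_force: [-3.3, 0.9, 21.1]
grip_width: 0.0428
grasp_force: 10.4
```

Request:
{"op": "carry_out", "data": {"increments": [{"grip": 0.5,"tx": 0,"ty": 0,"tz": 0,"roll": 0},{"grip": 0.5,"tx": 0,"ty": 0,"tz": 0,"roll": 0},{"grip": 0.5,"tx": 0,"ty": 0,"tz": 0,"roll": 0},{"grip": 0.5,"tx": 0,"ty": 0,"tz": 0,"roll": 0},{"grip": 0.5,"tx": 0,"ty": 0,"tz": 0,"roll": 0},{"grip": 0.5,"tx": 0,"ty": 0,"tz": 0.01,"roll": 0},{"grip": 0.5,"tx": 0,"ty": 0,"tz": 0.03,"roll": 0},{"grip": 0.5,"tx": 0,"ty": 0,"tz": 0.04,"roll": 0},{"grip": 0.5,"tx": 0,"ty": 0,"tz": 0.04,"roll": 0},{"grip": 0.5,"tx": 0,"ty": 0,"tz": 0.04,"roll": 0}]}}

```text
time: 12.85
position: [0.4576, 0.2756, 0.1918]
ee_rot: [0.755, 0.656, 0.0, 0.0]
wrist_force: [-0.2, 0.6, 0.7]
grip_width: 0.0426
grasp_force: 0.0
```

The fingers rode over the bar: the tips sit higher than I assumed. I'll relocate the bar and grip lower.

Run:
```python
from h import *
s=env.read_state(); im=grab('wrist','w6.png'); print(s['position'],s['ee_rot'],s['grip_width'])
m=teal(im); n,l,st,ce=cv2.connectedComponentsWithStats(m)
for i in range(1,n):
    if st[i][4]<300: continue
    c=cv2.findContours((l==i).astype(np.uint8),0,1)[0][0][:,0]
    print(st[i],cv2.minAreaRect((wray(s,c,.016)[:,:2]*1000).astype(np.float32)))
```

```text
[0.45761785 0.2756402  0.19184249] [7.54545820e-01 6.56247320e-01 2.29742896e-04 8.67417254e-05] 0.042573028523831144
[ 232  166   51   28 1348] ((458.2457275390625, 275.00799560546875), (32.125205993652344, 58.4126091003418), 81.99801635742188)
[ 459  175   51   50 1366] ((719.8884887695312, 213.5107879638672), (44.410579681396484, 46.882938385009766), 36.10615158081055)
```

View pics/w6.png

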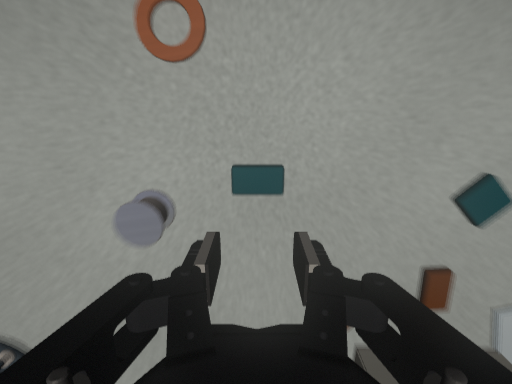

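Request:
{"op": "carry_out", "data": {"increments": [{"grip": 1,"tx": 0,"ty": 0,"tz": 0,"roll": 0},{"grip": 1,"tx": 0.0005,"ty": 0,"tz": -0.02,"roll": 0},{"grip": 1,"tx": 0,"ty": 0,"tz": -0.03,"roll": 0},{"grip": 1,"tx": 0,"ty": 0,"tz": -0.03,"roll": 0},{"grip": 1,"tx": 0,"ty": 0,"tz": -0.03,"roll": 0},{"grip": 1,"tx": 0,"ty": 0,"tz": -0.03,"roll": 0},{"grip": 1,"tx": 0,"ty": 0,"tz": -0.02,"roll": 0},{"grip": 1,"tx": 0,"ty": 0,"tz": -0.0115,"roll": 0},{"grip": 1,"tx": 0,"ty": 0,"tz": 0,"roll": 0},{"grip": 1,"tx": 0,"ty": 0,"tz": 0,"roll": 0}]}}

```text
time: 13.73
position: [0.4581, 0.2756, 0.0175]
ee_rot: [0.755, 0.656, -0.001, -0.0]
wrist_force: [0.6, -0.1, 0.2]
grip_width: 0.0854
grasp_force: 0.0
```

Request:
{"op": "carry_out", "data": {"increments": [{"grip": 0.5,"tx": 0,"ty": 0,"tz": 0,"roll": 0},{"grip": 0.5,"tx": 0,"ty": 0,"tz": 0,"roll": 0},{"grip": 0.5,"tx": 0,"ty": 0,"tz": 0,"roll": 0},{"grip": 0.5,"tx": 0,"ty": 0,"tz": 0,"roll": 0},{"grip": 0.5,"tx": 0,"ty": 0,"tz": 0,"roll": 0},{"grip": 0.5,"tx": 0,"ty": 0,"tz": 0,"roll": 0},{"grip": 0.5,"tx": 0,"ty": 0,"tz": 0,"roll": 0},{"grip": 0.5,"tx": 0,"ty": 0,"tz": 0,"roll": 0},{"grip": 0.5,"tx": 0,"ty": 0,"tz": 0,"roll": 0},{"grip": 0.5,"tx": 0,"ty": 0,"tz": 0,"roll": 0}]}}

```text
time: 14.57
position: [0.4595, 0.2761, 0.0194]
ee_rot: [0.755, 0.656, 0.001, 0.001]
wrist_force: [-0.2, -0.0, 6.5]
grip_width: 0.0591
grasp_force: 28.1
```

Request:
{"op": "carry_out", "data": {"increments": [{"grip": 0.5,"tx": 0,"ty": 0,"tz": 0.01,"roll": 0},{"grip": 0.5,"tx": 0,"ty": 0,"tz": 0.03,"roll": 0},{"grip": 0.5,"tx": 0,"ty": 0,"tz": 0.04,"roll": 0},{"grip": 0.5,"tx": 0.01,"ty": -0.02,"tz": 0.03,"roll": -0.7},{"grip": 0.5,"tx": 0.02,"ty": -0.033,"tz": 0.015,"roll": -0.7},{"grip": 0.5,"tx": 0.02,"ty": -0.033,"tz": 0.01,"roll": 0},{"grip": 0.5,"tx": 0.02,"ty": -0.033,"tz": 0,"roll": 0},{"grip": 0.5,"tx": 0.02,"ty": -0.033,"tz": 0,"roll": 0},{"grip": 0.5,"tx": 0.02,"ty": -0.033,"tz": 0,"roll": 0},{"grip": 0.5,"tx": 0.02,"ty": -0.033,"tz": 0,"roll": 0}]}}

```text
time: 15.4
position: [0.5887, 0.0561, 0.1538]
ee_rot: [0.763, 0.647, 0.0, 0.0]
wrist_force: [0.9, 0.2, -1.2]
grip_width: 0.0595
grasp_force: 27.9
```

Request:
{"op": "carry_out", "data": {"increments": [{"grip": 0.5,"tx": 0.02,"ty": -0.033,"tz": 0,"roll": 0},{"grip": 0.5,"tx": 0.02,"ty": -0.033,"tz": 0,"roll": 0},{"grip": 0.5,"tx": 0.02,"ty": -0.033,"tz": 0,"roll": 0},{"grip": 0.5,"tx": 0.0097,"ty": -0.0217,"tz": 0,"roll": 0},{"grip": 0.5,"tx": 0,"ty": 0,"tz": -0.02,"roll": 0},{"grip": 0.5,"tx": 0,"ty": 0,"tz": -0.02,"roll": 0},{"grip": 0.5,"tx": 0,"ty": 0,"tz": -0.02,"roll": 0},{"grip": 0.5,"tx": 0,"ty": 0,"tz": -0.01,"roll": 0},{"grip": 0.5,"tx": 0,"ty": 0,"tz": 0,"roll": 0},{"grip": 0.5,"tx": 0,"ty": 0,"tz": 0,"roll": 0}]}}

```text
time: 16.23
position: [0.6579, -0.0627, 0.0829]
ee_rot: [0.762, 0.647, -0.0, -0.0]
wrist_force: [-0.3, -0.2, -0.4]
grip_width: 0.0593
grasp_force: 27.9
```

Run:
```python
from h import *
s=env.read_state(); print(s['position'],s['ee_rot'],np.degrees(2*np.arctan2(s['ee_rot'][1],s['ee_rot'][0])),s['grip_width'],s['wrist_force'])
im=grab('wrist','w7.png')
print([int(x) for x in im[205:290,256,1]])
psi=2*np.arctan2(s['ee_rot'][1],s['ee_rot'][0]);p=s['position']
for r in(217,220,225,230,270,274,278,282,286):
    P=wray(s,[(256.5,r)],p[2]-.019+.016)[0]-p; print(r,(P[:2]@[np.cos(psi),np.sin(psi)]*1000).round(1),end='; ')
```

```text
[ 0.65788614 -0.06267917  0.08288238] [ 7.62439251e-01  6.47059609e-01 -2.84085946e-04 -4.11616043e-04] 80.64056037709615 0.059348734816514453 [-0.28699444 -0.17164313 -0.41899749]
[192, 191, 191, 191, 191, 191, 192, 191, 191, 192, 191, 191, 190, 191, 191, 191, 190, 162, 75, 58, 57, 58, 58, 59, 58, 60, 66, 71, 76, 78, 78, 77, 77, 78, 78, 77, 77, 76, 76, 76, 76, 76, 74, 75, 76, 75, 75, 74, 75, 75, 74, 73, 73, 73, 72, 73, 73, 72, 72, 72, 71, 72, 71, 71, 72, 71, 71, 71, 70, 70, 70, 69, 70, 69, 69, 69, 69, 69, 68, 63, 56, 62, 71, 70, 70]
217 23.9; 220 22.2; 225 19.4; 230 16.6; 270 -7.3; 274 -9.8; 278 -12.4; 282 -14.9; 286 -17.5;
```

Request:
{"op": "carry_out", "data": {"increments": [{"grip": 0.5,"tx": 0.0005,"ty": 0,"tz": -0.006,"roll": 0},{"grip": 0.5,"tx": 0,"ty": 0,"tz": -0.005,"roll": 0},{"grip": 0.5,"tx": 0,"ty": 0,"tz": -0.003,"roll": 0},{"grip": 0.5,"tx": 0,"ty": 0,"tz": -0.002,"roll": 0},{"grip": 0.5,"tx": 0,"ty": 0,"tz": -0.001,"roll": 0},{"grip": 0.5,"tx": 0,"ty": 0,"tz": -0.0005,"roll": 0},{"grip": 0.5,"tx": 0,"ty": 0,"tz": 0,"roll": 0},{"grip": 0.5,"tx": 0,"ty": 0,"tz": 0,"roll": 0},{"grip": 0.5,"tx": 0,"ty": 0,"tz": 0,"roll": 0},{"grip": 0.5,"tx": 0,"ty": 0,"tz": 0,"roll": 0}]}}

```text
time: 17.12
position: [0.6588, -0.063, 0.0655]
ee_rot: [0.763, 0.647, 0.0, 0.0]
wrist_force: [-0.1, -0.7, -1.5]
grip_width: 0.059
grasp_force: 28.0
```

Request:
{"op": "carry_out", "data": {"increments": [{"grip": 0.5,"tx": 0,"ty": 0,"tz": -0.0005,"roll": 0},{"grip": 0.5,"tx": 0,"ty": 0,"tz": -0.0005,"roll": 0},{"grip": 0.5,"tx": 0,"ty": 0,"tz": -0.0005,"roll": 0},{"grip": 0.5,"tx": 0,"ty": 0,"tz": -0.0005,"roll": 0},{"grip": 0.5,"tx": 0,"ty": 0,"tz": 0,"roll": 0},{"grip": 0.5,"tx": 0,"ty": 0,"tz": 0,"roll": 0},{"grip": 0.5,"tx": 0,"ty": 0,"tz": 0,"roll": 0},{"grip": 0.5,"tx": 0,"ty": 0,"tz": 0,"roll": 0},{"grip": 0.5,"tx": 0,"ty": 0,"tz": 0,"roll": 0},{"grip": 0.5,"tx": 0,"ty": 0,"tz": 0,"roll": 0}]}}

```text
time: 17.95
position: [0.6588, -0.063, 0.0645]
ee_rot: [0.762, 0.647, 0.0, 0.0]
wrist_force: [-2.2, 0.0, 4.7]
grip_width: 0.0592
grasp_force: 28.6
```

Request:
{"op": "carry_out", "data": {"increments": [{"grip": 0.7,"tx": 0,"ty": 0,"tz": 0.0005,"roll": 0},{"grip": 0.8,"tx": 0,"ty": 0,"tz": 0,"roll": 0},{"grip": 0.9,"tx": 0,"ty": 0,"tz": 0,"roll": 0},{"grip": 1,"tx": 0,"ty": 0,"tz": 0,"roll": 0},{"grip": 1,"tx": 0,"ty": 0,"tz": 0,"roll": 0},{"grip": 1,"tx": 0,"ty": 0,"tz": 0,"roll": 0},{"grip": 1,"tx": 0,"ty": 0,"tz": 0.01,"roll": 0},{"grip": 1,"tx": 0,"ty": 0,"tz": 0.03,"roll": 0},{"grip": 1,"tx": 0,"ty": 0,"tz": 0.04,"roll": 0},{"grip": 1,"tx": 0,"ty": 0,"tz": 0.04,"roll": 0}]}}

```text
time: 18.78
position: [0.6578, -0.0628, 0.1846]
ee_rot: [0.763, 0.647, -0.001, -0.001]
wrist_force: [0.4, -1.4, 0.5]
grip_width: 0.0853
grasp_force: 0.0
```

Request:
{"op": "carry_out", "data": {"increments": [{"grip": 1,"tx": -0.005,"ty": -0.03,"tz": 0.03,"roll": 0},{"grip": 1,"tx": -0.005,"ty": -0.03,"tz": 0.03,"roll": 0},{"grip": 1,"tx": -0.003,"ty": -0.02,"tz": 0.03,"roll": 0},{"grip": 1,"tx": 0,"ty": 0,"tz": 0.0,"roll": 0},{"grip": 1,"tx": 0,"ty": 0,"tz": 0,"roll": 0},{"grip": 1,"tx": 0,"ty": 0,"tz": 0,"roll": 0},{"grip": 1,"tx": 0,"ty": 0,"tz": 0,"roll": 0},{"grip": 1,"tx": 0,"ty": 0,"tz": 0,"roll": 0},{"grip": 1,"tx": 0,"ty": 0,"tz": 0,"roll": 0},{"grip": 1,"tx": 0,"ty": 0,"tz": 0,"roll": 0}]}}

```text
time: 19.62
position: [0.6457, -0.1406, 0.2712]
ee_rot: [0.762, 0.647, -0.0, -0.001]
wrist_force: [0.2, -0.8, 0.0]
grip_width: 0.0855
grasp_force: 0.0
```

Run:
```python
from h import *
s=env.read_state(); im=grab('wrist','w8.png'); print(s['position'],s['ee_rot'])
grab('top','top1.png'); b=grab('side','side1.png')[:,:,::-1]
v=im[:,:,::-1].copy()
a=cv2.resize(v[:280,150:370],None,fx=2,fy=2,interpolation=cv2.INTER_CUBIC)
# side crop of lid
b=cv2.resize(b[40:230,160:330],None,fx=2,fy=2,interpolation=cv2.INTER_CUBIC)
o=np.zeros((560,800,3),np.uint8); o[:560,:440]=a; o[:380,450:790]=b
cv2.imwrite('pics/w8b.png',o)
```

```text
[ 0.64569227 -0.14058944  0.27123089] [ 7.62184756e-01  6.47358654e-01 -4.76422509e-04 -9.71911971e-04]
```

View pics/w8b.png

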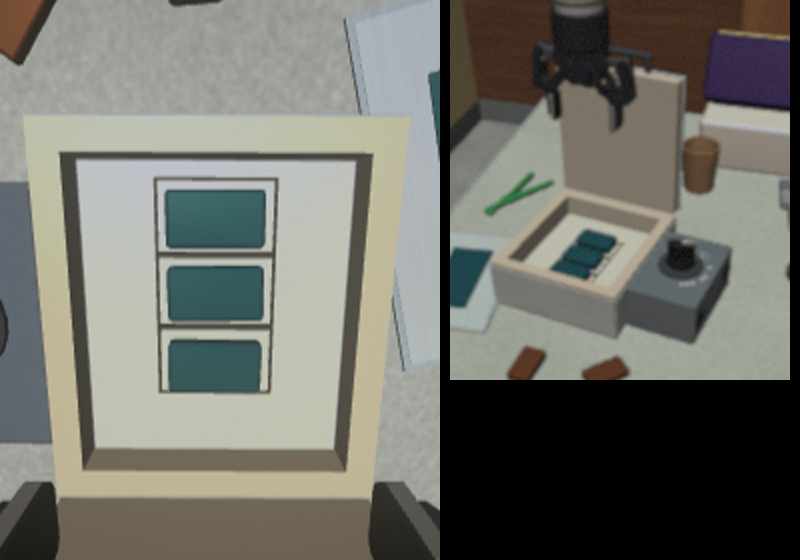

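All three bars lie in their outlines: (215,218), (215,293) and (215,365) in the left panel. The lid is still upright and the knob is unchanged. Next is the lid angle.

```bash
cat > lid.py <<'E'
from h import *
from scipy.optimize import least_squares
k=np.load('kiln.npy')
def L(th,x,s,n): # kiln point on lid
    return np.array([x,-.113+s*np.cos(th)-n*np.sin(th),.0805+s*np.sin(th)+n*np.cos(th)])
def W(P): return T(k,P)[0]
E
python3 - <<'E'
from lid import *
cr=np.array([(433,12),(462,14),(440,335),(472,338)],float); px=(cr+.5)/4-.5+[245,72]
G=[(.103,.226,0),(.103,.226,.024),(-.103,.226,0),(-.103,.226,.024)]
r=least_squares(lambda t:np.ravel([proj('top',W(L(t[0],*g)))[0]-p for g,p in zip(G,px)]),[1.6]); print(r.x,r.fun.round(1))
th=r.x[0]
print('edge inner/outer',W(L(th,0,.226,0)),W(L(th,0,.226,.024)),'handle end',W(L(th,0,.253,.024)))
# fingertip path: finger leading +y corner touching outer face at s=.19
for t in [th,1.5,1.3,1.1,.9,.7,.5,.3,.15,.0]:
    print(round(t,2),'s.19',L(t,0,.19,.024)[1:].round(3),W(L(t,0,.19,.024)).round(3),'edge',L(t,0,.253,.024)[1:].round(3))
E
```

```text
[1.5605808] [-1.6 -1.5  1.4 -1.7 -1.2  0.9  1.6  0.5]
edge inner/outer [ 0.62949676 -0.23405857  0.30648821] [ 0.6255886  -0.25773696  0.30673338] handle end [ 0.62563352 -0.25746483  0.33373197]
1.56 s.19 [-0.135  0.271] [ 0.626 -0.258  0.271] edge [-0.134  0.334]
1.5 s.19 [-0.123  0.272] [ 0.627 -0.247  0.272] edge [-0.119  0.335]
1.3 s.19 [-0.085  0.27 ] [ 0.634 -0.209  0.27 ] edge [-0.068  0.331]
1.1 s.19 [-0.048  0.261] [ 0.64  -0.172  0.261] edge [-0.02   0.317]
0.9 s.19 [-0.014  0.244] [ 0.645 -0.138  0.244] edge [0.025 0.294]
0.7 s.19 [0.017 0.221] [ 0.65  -0.108  0.221] edge [0.065 0.262]
0.5 s.19 [0.042 0.193] [ 0.654 -0.083  0.193] edge [0.098 0.223]
0.3 s.19 [0.061 0.16 ] [ 0.658 -0.064  0.16 ] edge [0.122 0.178]
0.15 s.19 [0.071 0.133] [ 0.659 -0.055  0.133] edge [0.134 0.142]
0.0 s.19 [0.077 0.105] [ 0.66  -0.049  0.105] edge [0.14  0.105]
```

Request:
{"op": "carry_out", "data": {"increments": [{"grip": 0,"tx": 0,"ty": 0,"tz": 0.033,"roll": 0},{"grip": 0,"tx": 0,"ty": 0,"tz": 0.033,"roll": 0},{"grip": 0,"tx": 0,"ty": 0,"tz": 0.033,"roll": 0},{"grip": 0,"tx": 0,"ty": 0,"tz": 0.033,"roll": 0},{"grip": 0,"tx": 0,"ty": 0,"tz": 0,"roll": 0},{"grip": 0,"tx": -0.0054,"ty": -0.032,"tz": 0,"roll": 0},{"grip": 0,"tx": -0.0054,"ty": -0.032,"tz": 0,"roll": 0},{"grip": 0,"tx": -0.0054,"ty": -0.032,"tz": 0,"roll": 0},{"grip": 0,"tx": -0.0054,"ty": -0.032,"tz": 0,"roll": 0},{"grip": 0,"tx": -0.0054,"ty": -0.032,"tz": 0,"roll": 0}]}}

```text
time: 20.6
position: [0.6186, -0.3026, 0.4042]
ee_rot: [0.762, 0.647, -0.0, -0.0]
wrist_force: [0.7, -0.2, -0.5]
grip_width: -0.0
grasp_force: 0.0
```

Request:
{"op": "carry_out", "data": {"increments": [{"grip": 0,"tx": 0,"ty": 0,"tz": 0,"roll": 0},{"grip": 0,"tx": 0,"ty": 0,"tz": 0,"roll": 0},{"grip": 0,"tx": 0,"ty": 0,"tz": -0.02,"roll": 0},{"grip": 0,"tx": 0,"ty": 0,"tz": -0.03,"roll": 0},{"grip": 0,"tx": 0,"ty": 0,"tz": -0.03,"roll": 0},{"grip": 0,"tx": 0,"ty": 0,"tz": -0.025,"roll": 0},{"grip": 0,"tx": 0,"ty": 0,"tz": 0,"roll": 0},{"grip": 0,"tx": 0,"ty": 0,"tz": 0,"roll": 0},{"grip": 0,"tx": 0,"ty": 0,"tz": 0,"roll": 0},{"grip": 0,"tx": 0,"ty": 0,"tz": 0,"roll": 0}]}}

```text
time: 21.43
position: [0.6203, -0.3017, 0.3022]
ee_rot: [0.762, 0.647, 0.001, 0.002]
wrist_force: [0.9, -0.2, 1.0]
grip_width: -0.0001
grasp_force: 0.0
```

Request:
{"op": "carry_out", "data": {"increments": [{"grip": 0,"tx": 0.0027,"ty": 0.0163,"tz": -0.002,"roll": 0},{"grip": 0,"tx": 0.0027,"ty": 0.0163,"tz": -0.002,"roll": 0},{"grip": 0,"tx": 0.0027,"ty": 0.0163,"tz": -0.003,"roll": 0},{"grip": 0,"tx": 0.0027,"ty": 0.0163,"tz": -0.003,"roll": 0},{"grip": 0,"tx": 0.0027,"ty": 0.0163,"tz": -0.003,"roll": 0},{"grip": 0,"tx": 0.003,"ty": 0.0183,"tz": -0.004,"roll": 0},{"grip": 0,"tx": 0.003,"ty": 0.0183,"tz": -0.005,"roll": 0},{"grip": 0,"tx": 0.0028,"ty": 0.0168,"tz": -0.008,"roll": 0},{"grip": 0,"tx": 0.0028,"ty": 0.0168,"tz": -0.009,"roll": 0},{"grip": 0,"tx": 0,"ty": 0,"tz": 0,"roll": 0}]}}

```text
time: 22.27
position: [0.6431, -0.1438, 0.2582]
ee_rot: [0.761, 0.649, 0.0, -0.003]
wrist_force: [-1.3, -0.4, -0.6]
grip_width: -0.0
grasp_force: 0.0
```

Request:
{"op": "carry_out", "data": {"increments": [{"grip": 0,"tx": 0.0021,"ty": 0.0128,"tz": -0.009,"roll": 0},{"grip": 0,"tx": 0.0021,"ty": 0.0128,"tz": -0.009,"roll": 0},{"grip": 0,"tx": 0.002,"ty": 0.0123,"tz": -0.014,"roll": 0},{"grip": 0,"tx": 0.002,"ty": 0.0123,"tz": -0.014,"roll": 0},{"grip": 0,"tx": 0.0015,"ty": 0.0094,"tz": -0.0165,"roll": 0},{"grip": 0,"tx": 0.0015,"ty": 0.0094,"tz": -0.0165,"roll": 0},{"grip": 0,"tx": 0.0008,"ty": 0.005,"tz": -0.0135,"roll": 0},{"grip": 0,"tx": 0.0008,"ty": 0.005,"tz": -0.0135,"roll": 0},{"grip": 0,"tx": 0,"ty": 0,"tz": 0,"roll": 0},{"grip": 0,"tx": 0,"ty": 0,"tz": 0,"roll": 0}]}}

```text
time: 23.1
position: [0.6558, -0.0696, 0.1528]
ee_rot: [0.762, 0.647, -0.001, -0.002]
wrist_force: [-0.4, 0.7, 0.1]
grip_width: -0.0002
grasp_force: 0.0
```

Run:
```python
from h import *
s=env.read_state(); print(s['position'],s['wrist_force'])
b=grab('side','side2.png')[:,:,::-1]
cv2.imwrite('pics/s2b.png',cv2.resize(b[40:230,150:350],None,fx=3,fy=3,interpolation=cv2.INTER_CUBIC))
```

```text
[ 0.65581074 -0.06956585  0.152819  ] [-0.44473337  0.73437633  0.0810898 ]
```

View pics/s2b.png

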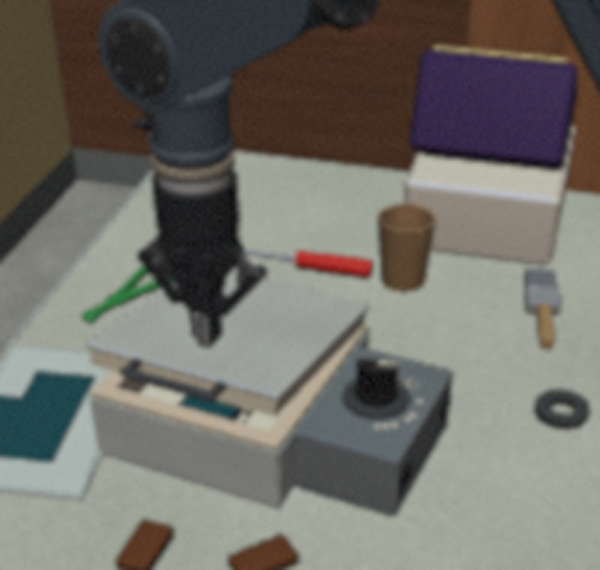

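The side view shows the lid nearly shut at (230,340), with a small gap left. I'll press it down. That was my tenth picture, so from here I work from numbers.

Request:
{"op": "carry_out", "data": {"increments": [{"grip": 0,"tx": 0.0005,"ty": 0.003,"tz": -0.008,"roll": 0},{"grip": 0,"tx": 0.0005,"ty": 0.003,"tz": -0.006,"roll": 0},{"grip": 0,"tx": 0,"ty": 0,"tz": -0.005,"roll": 0},{"grip": 0,"tx": 0,"ty": 0,"tz": -0.004,"roll": 0},{"grip": 0,"tx": 0,"ty": 0,"tz": -0.003,"roll": 0},{"grip": 0,"tx": 0,"ty": 0,"tz": -0.002,"roll": 0},{"grip": 0,"tx": 0,"ty": 0,"tz": -0.001,"roll": 0},{"grip": 0,"tx": 0,"ty": 0,"tz": -0.001,"roll": 0},{"grip": 0,"tx": 0,"ty": 0,"tz": 0,"roll": 0},{"grip": 0,"tx": 0,"ty": 0,"tz": 0,"roll": 0}]}}

```text
time: 23.98
position: [0.6577, -0.0649, 0.1243]
ee_rot: [0.762, 0.647, -0.0, -0.0]
wrist_force: [-0.3, 0.5, 0.2]
grip_width: 0.0002
grasp_force: 0.0
```

Request:
{"op": "carry_out", "data": {"increments": [{"grip": 0,"tx": 0,"ty": 0,"tz": -0.001,"roll": 0},{"grip": 0,"tx": 0,"ty": 0,"tz": -0.001,"roll": 0},{"grip": 0,"tx": 0,"ty": 0,"tz": -0.001,"roll": 0},{"grip": 0,"tx": 0,"ty": 0,"tz": 0,"roll": 0},{"grip": 0,"tx": 0,"ty": 0,"tz": 0,"roll": 0},{"grip": 0,"tx": 0,"ty": 0,"tz": 0,"roll": 0},{"grip": 0,"tx": 0,"ty": 0,"tz": 0,"roll": 0},{"grip": 0,"tx": 0,"ty": 0,"tz": 0,"roll": 0},{"grip": 0,"tx": 0,"ty": 0,"tz": 0,"roll": 0},{"grip": 0,"tx": 0,"ty": 0,"tz": 0,"roll": 0}]}}

```text
time: 24.82
position: [0.6579, -0.0649, 0.1235]
ee_rot: [0.762, 0.647, 0.0, 0.0]
wrist_force: [-3.1, 0.9, 10.3]
grip_width: 0.0001
grasp_force: 5.0
```

Request:
{"op": "carry_out", "data": {"increments": [{"grip": 0,"tx": 0,"ty": 0,"tz": -0.001,"roll": 0},{"grip": 0,"tx": 0,"ty": 0,"tz": -0.001,"roll": 0},{"grip": 0,"tx": 0,"ty": 0,"tz": 0,"roll": 0},{"grip": 0,"tx": 0,"ty": 0,"tz": 0,"roll": 0},{"grip": 0,"tx": 0,"ty": 0,"tz": 0,"roll": 0},{"grip": 0,"tx": 0,"ty": 0,"tz": 0.01,"roll": 0},{"grip": 0,"tx": 0,"ty": 0,"tz": 0.02,"roll": 0},{"grip": 0,"tx": 0,"ty": 0,"tz": 0.03,"roll": -7.1},{"grip": 0.5,"tx": 0,"ty": 0,"tz": 0.03,"roll": -7.1},{"grip": 0.5,"tx": -0.02,"ty": -0.0042,"tz": 0.025,"roll": -7.1}]}}

```text
time: 25.65
position: [0.6413, -0.0691, 0.2366]
ee_rot: [0.87, 0.493, 0.003, 0.002]
wrist_force: [-0.5, 0.0, 1.4]
grip_width: 0.0231
grasp_force: 0.0
```

Request:
{"op": "carry_out", "data": {"increments": [{"grip": 0.5,"tx": -0.03,"ty": -0.006,"tz": 0,"roll": -7.1},{"grip": 0.5,"tx": -0.03,"ty": -0.006,"tz": 0,"roll": -7.1},{"grip": 0.5,"tx": -0.03,"ty": -0.006,"tz": 0,"roll": -7.1},{"grip": 0.5,"tx": -0.03,"ty": -0.006,"tz": 0,"roll": -7.1},{"grip": 0.5,"tx": -0.0255,"ty": -0.0054,"tz": 0,"roll": -7.1},{"grip": 0.5,"tx": 0,"ty": 0,"tz": 0,"roll": -7.1},{"grip": 0.5,"tx": 0,"ty": 0,"tz": 0,"roll": -7.1},{"grip": 0.5,"tx": 0,"ty": 0,"tz": 0,"roll": 0},{"grip": 0.5,"tx": 0,"ty": 0,"tz": 0,"roll": 0},{"grip": 0.5,"tx": 0,"ty": 0,"tz": 0,"roll": 0}]}}

```text
time: 26.48
position: [0.4927, -0.0984, 0.2345]
ee_rot: [0.996, 0.085, 0.0, 0.0]
wrist_force: [0.4, -0.4, 0.1]
grip_width: 0.0427
grasp_force: 0.0
```

```bash
cat > knob.py <<'E'
from lid import *
def knob(s,im):
    c=W((-.158,0,.119)); hits=[]
    g=cv2.cvtColor(im,cv2.COLOR_RGB2GRAY); ys,xs=np.mgrid[0:384,0:512]
    P=wray(s,np.c_[xs.ravel(),ys.ravel()],.119)[:,:2]-c[:2]
    rr=np.hypot(*P.T); sel=(rr<.023)&(g.ravel()>120)
    Q=P[sel]; m=Q.mean(0)
    u=np.linalg.svd(Q-m)[2][0]; u=u*np.sign(u@m)
    w=np.degrees(np.arctan2(u[1],u[0])); 
    a=180+np.degrees(k[2])+np.degrees(.99)-w
    dark=(rr<.045)&(g.ravel()<45)
    return len(Q),m*1000,'axis deg',w,'knob rad',np.radians((a+180)%360-180),'bytip',np.radians((180+np.degrees(k[2])+56.7-np.degrees(np.arctan2(m[1],m[0]))+180)%360-180)
E
python3 - <<'E'
from knob import *
s=env.read_state(); im=grab('wrist','w9.png'); print(s['position'],np.degrees(2*np.arctan2(s['ee_rot'][1],s['ee_rot'][0])),s['joint_pos'])
print(knob(s,im), wproj(s,W((-.158,0,.119))))
t=grab('top','top2.png');
E
```

```text
[ 0.49265598 -0.09844752  0.234452  ] 9.787838951101707 [-4.19978519e-01  3.85443494e-01  1.75338912e+00 -6.93851511e-05
  1.00236434e+00  9.80025131e-01]
(113, array([-10.75606361,  -0.86895329]), 'axis deg', np.float64(-167.95909594145934), 'knob rad', np.float64(0.616269628223253), 'bytip', np.float64(0.745412508928439)) [[257.61950312 195.69572339]]
```

Run:
```python
from lid import *
t=cv2.imread('pics/top2.png').astype(np.float32); t0=cv2.imread('pics/side2.png').astype(np.float32)
si=grab('side','side3.png')[:,:,::-1].astype(np.float32)
def samp(im,n,P):
    q=proj(n,P)[0]; return cv2.getRectSubPix(im,(1,1),(float(q[0]),float(q[1])))[0,0]
for x in(-.085,.085):
    print('top x',x,[(int(y*1000),samp(t,'top',W((x,y,.1045))).astype(int).tolist()) for y in np.arange(.095,.136,.004)])
    print('side vertical at free edge',[(int(z*1000),int(samp(si,'side',W((x,.113,z))).mean())) for z in np.arange(.06,.122,.004)])
```

```text
top x -0.085 [(95, [151, 137, 127]), (99, [152, 137, 127]), (103, [151, 137, 127]), (107, [150, 137, 126]), (111, [147, 135, 126]), (115, [137, 133, 128]), (119, [139, 139, 135]), (123, [141, 140, 137]), (127, [140, 139, 136]), (131, [137, 137, 134]), (135, [136, 136, 133])]
side vertical at free edge [(60, 111), (64, 112), (68, 112), (72, 118), (76, 122), (80, 125), (84, 124), (88, 115), (92, 110), (96, 107), (100, 109), (104, 129), (108, 152), (112, 156), (116, 154), (120, 154)]
top x 0.085 [(95, [147, 136, 126]), (99, [149, 136, 127]), (103, [150, 137, 127]), (107, [150, 138, 129]), (111, [155, 142, 136]), (115, [157, 148, 141]), (119, [159, 151, 144]), (123, [160, 152, 146]), (127, [160, 152, 146]), (131, [160, 152, 146]), (135, [159, 152, 146])]
side vertical at free edge [(60, 111), (64, 110), (68, 111), (72, 116), (76, 122), (80, 122), (84, 124), (88, 120), (92, 110), (96, 109), (100, 112), (104, 130), (108, 151), (112, 157), (116, 155), (120, 155)]
```

The lid is shut: its top edge is at 104 mm and there's no dark gap. Now the knob.

Request:
{"op": "carry_out", "data": {"increments": [{"grip": 0.5,"tx": -0.0005,"ty": 0.0005,"tz": -0.02,"roll": 1},{"grip": 0.5,"tx": 0,"ty": 0,"tz": -0.03,"roll": 0},{"grip": 0.5,"tx": 0,"ty": 0,"tz": -0.03,"roll": 0},{"grip": 0.5,"tx": 0,"ty": 0,"tz": -0.025,"roll": 0},{"grip": 0.5,"tx": 0,"ty": 0,"tz": -0.0155,"roll": 0},{"grip": 0.5,"tx": 0,"ty": 0,"tz": 0,"roll": 0},{"grip": 0.3,"tx": 0,"ty": 0,"tz": 0,"roll": 0},{"grip": 0.2,"tx": 0,"ty": 0,"tz": 0,"roll": 0},{"grip": 0.1,"tx": 0,"ty": 0,"tz": 0,"roll": 0},{"grip": 0.05,"tx": 0,"ty": 0,"tz": 0,"roll": 0}], "newtons": 30}}

```text
time: 27.47
position: [0.4928, -0.0984, 0.115]
ee_rot: [0.996, 0.093, 0.001, 0.001]
wrist_force: [0.6, -1.5, -1.2]
grip_width: 0.013
grasp_force: 31.3
```

Request:
{"op": "carry_out", "data": {"increments": [{"grip": 0,"tx": 0,"ty": 0,"tz": 0,"roll": 0},{"grip": 0,"tx": 0,"ty": 0,"tz": 0,"roll": 0},{"grip": 0,"tx": 0,"ty": 0,"tz": 0,"roll": 0},{"grip": 0,"tx": 0,"ty": 0,"tz": 0,"roll": 0},{"grip": 0,"tx": 0,"ty": 0,"tz": 0,"roll": 0},{"grip": 0,"tx": 0,"ty": 0,"tz": 0,"roll": 0},{"grip": 0,"tx": 0,"ty": 0,"tz": 0,"roll": 0},{"grip": 0,"tx": 0,"ty": 0,"tz": 0,"roll": 0},{"grip": 0,"tx": 0,"ty": 0,"tz": 0,"roll": 0},{"grip": 0,"tx": 0,"ty": 0,"tz": 0,"roll": 0}]}}

```text
time: 28.3
position: [0.4929, -0.0984, 0.1149]
ee_rot: [0.996, 0.093, 0.001, 0.001]
wrist_force: [0.6, -0.3, 6.1]
grip_width: 0.0135
grasp_force: 32.3
```

Request:
{"op": "carry_out", "data": {"increments": [{"grip": 0,"tx": 0,"ty": 0,"tz": 0,"roll": -4},{"grip": 0,"tx": 0,"ty": 0,"tz": 0,"roll": -5},{"grip": 0,"tx": 0,"ty": 0,"tz": 0,"roll": -5},{"grip": 0,"tx": 0,"ty": 0,"tz": 0,"roll": -5},{"grip": 0,"tx": 0,"ty": 0,"tz": 0,"roll": -5},{"grip": 0,"tx": 0,"ty": 0,"tz": 0,"roll": -5},{"grip": 0,"tx": 0,"ty": 0,"tz": 0,"roll": -5},{"grip": 0,"tx": 0,"ty": 0,"tz": 0,"roll": -5},{"grip": 0,"tx": 0,"ty": 0,"tz": 0,"roll": 0},{"grip": 0,"tx": 0,"ty": 0,"tz": 0,"roll": 0}]}}

```text
time: 29.13
position: [0.4929, -0.0983, 0.1149]
ee_rot: [0.969, -0.245, 0.001, 0.0]
wrist_force: [0.2, -0.0, 5.7]
grip_width: 0.0133
grasp_force: 32.4
```

Request:
{"op": "carry_out", "data": {"increments": [{"grip": 0.3,"tx": 0,"ty": 0,"tz": 0,"roll": 0},{"grip": 0.5,"tx": 0,"ty": 0,"tz": 0,"roll": 0},{"grip": 0.5,"tx": 0,"ty": 0,"tz": 0,"roll": 0},{"grip": 0.5,"tx": 0,"ty": 0,"tz": 0,"roll": 0},{"grip": 0.5,"tx": 0,"ty": 0,"tz": 0.02,"roll": 0},{"grip": 0.5,"tx": 0,"ty": 0,"tz": 0.03,"roll": 0},{"grip": 0.5,"tx": 0,"ty": 0,"tz": 0.035,"roll": 0},{"grip": 0.5,"tx": 0,"ty": 0,"tz": 0.035,"roll": 0},{"grip": 0.5,"tx": 0,"ty": 0,"tz": 0,"roll": 0},{"grip": 0.5,"tx": 0,"ty": 0,"tz": 0,"roll": 0}]}}

```text
time: 29.97
position: [0.4929, -0.0982, 0.2357]
ee_rot: [0.97, -0.245, 0.002, 0.0]
wrist_force: [0.8, -0.3, -0.3]
grip_width: 0.0427
grasp_force: 0.0
```

Run:
```python
from knob import *
s=env.read_state(); im=grab('wrist','w10.png'); print(s['position'],np.degrees(2*np.arctan2(s['ee_rot'][1],s['ee_rot'][0])),s['time'],s['grip_width'])
print(knob(s,im))
```

```text
[ 0.49285114 -0.0981975   0.23574127] -28.364590578473265 29.9667 0.042667098938340565
(101, array([-8.92981361,  6.56901577]), 'axis deg', np.float64(151.15206070377758), 'knob rad', np.float64(1.3299145720960717), 'bytip', np.float64(1.4602637597963426))
```

Run:
```python
from lid import *
si=grab('side','side4.png')[:,:,::-1].astype(np.float32)
q=lambda P:tuple(map(float,proj('side',P)[0]))
print([(int(z*1000),int(cv2.getRectSubPix(si,(1,1),q(W((-.085,.113,z))))[0,0].mean())) for z in np.arange(.08,.116,.004)])
print(env.finish_job())
```

```text
[(80, 126), (84, 124), (88, 116), (92, 111), (96, 108), (100, 110), (104, 129), (108, 153), (112, 157)]
the job is handed in; nothing more can be done
None
```

The job is handed in: both bars are in their outlines beside bar_c, the lid was shut next, and only then was the knob turned to two dots (measured 1.33 rad, target 1.32); bar B needed a second grasp after the fingers first slid over it.

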